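Clear the bench after a mortar preparation

TASK

Clear up after the preparation: stand the flat spatula from the draining stand in the empty slot of the tool rack, its blade fully home in the slot. Lay the loose pestle flat in the tray that already holds a pestle, and stand the loose amber bottle upright in the box that already holds such a bottle. Set things down rather than dropping them, and leave everything else on the bench where it is.

Things in the scene. Friction and masses are not known exactly. Their poses are not given: they have to be found in the camera images.
- spatula_mid (a point): Loose spatula (about 0.12 kg), blade down in the draining stand, leaning up to a few degrees. 170 mm tall: lower 90 mm a steel blade 48 mm wide (its x), 4 mm thick (its y); upper 80 mm a wooden handle 24 wide (x), 14 thick (y). Same from both faces. The point is its centre, 85 mm from either end; z runs up the tool; the handle spans 5 to 85 mm above the point.
- stand: Draining stand, fixed: white drip pan 110 x 75 x 12 mm with a steel pocket 58 mm high, slot 52 mm long (its x) and 10 mm wide (its y), in which the spatula stands; pocket floor 8 mm above the bench. Origin: centre of the underside.
- slot_floor (a point): Centre of the floor of the rack's empty slot, 14 mm above the bench; it can be any of the three. Slot 58 mm long (its x), 7 mm wide (its y), 62 mm deep, open at the top. Flared steel lips along it widen the mouth to about 20 mm and end 72 mm above this point. z up.
- rack: Tool rack, fixed: grey base 95 (x) x 225 (y) x 6 mm, origin at the centre of its underside, under a row along y of three white modules at 75 mm pitch, each 90 (x) x 70 (y) mm, 70 mm high over the base, with one slot along x. Two slots hold a short scraper and a short blade whose handles end at most 149 mm above the bench; the third is empty.
- pestle_mid (a point): Loose pestle (about 0.16 kg) lying on the bench, 150 mm long (its x), 32 mm high: flat-sided wooden handle 85 mm long, 28 mm wide towards -x, white porcelain head 32 mm across towards +x. The point is in the handle, 16 mm above its underside, 65 mm from the handle's end and 85 mm from the head's tip, near the centre of mass; y across, z up.
- tray_free (a point): Free place in the pestle tray: white open tray, fixed, 110 (x) by 190 mm (y), walls 4 mm thick, 35 mm high, floor 4 mm above the bench, with another pestle fixed along its +x side. The point is on the tray floor, in the middle of the free strip (60 mm wide in x, 182 mm long in y); the tray's centre is 22 mm from it towards +x.
- bottle_mid (a point): Loose amber bottle (about 0.17 kg) standing on the bench: 110 mm tall, body 54 mm in diameter up to 68 mm, tapering to a neck, black cap 30 mm in diameter over the top 22 mm. The point is on its axis, half-way up (55 mm); z runs up the bottle.
- box_free (a point): Free place in the bottle box: white open box, fixed, 110 mm (x) by 170 mm (y), walls 4 mm thick and 50 mm high, floor 4 mm above the bench, with another such bottle fixed in it towards -y (its axis 78 mm from this point). The point is on the box floor, in the middle of the free space (102 mm in x, 92 mm in y); the box's centre is 35 mm from it towards -y.
- mortar: Bystander, loose, to be left alone: empty white porcelain mortar bowl, 100 wide, 60 high mm. Origin: centre of its underside.
- flask: Bystander, loose, to be left alone: conical glass flask, 72 wide, 100 high mm. Origin: centre of its underside.
- vial: Bystander, loose, to be left alone: small green glass vial, 26 wide, 42 high mm. Origin: centre of its underside.
Things that resemble listed ones, but are neither listed nor needed, are in the scene too. What is shaped like the part that bears spatula_mid but turquoise is not meant. Leave any red look-alike of the part that bears box_free alone.

How it is judged:
By the outcome, as a careful person would: the job done as asked, in the order asked, and still so for the second after the job is handed in, with the robot touching nothing.
It also fails if it takes over 72 s, if anything falls off the work surface, if the arm or the gripper's body presses on something with over 40 N, if the wrist force passes 120 N, or if a joint passes its speed limit or range.

ROBOT

A 6-joint arm with a two-finger parallel gripper is mounted at the origin on the work surface. World frame = base frame: x ahead of the robot, y to its left, z up, the work surface at z = 0. Lengths are in m, angles in rad, forces in N, time in s.
With the tool pointing down it reaches from about 0.325 to 0.775 m from the base axis. Payload 9.3 kg.
Tool frame: the origin (TCP) lies at the very end of the fingers, on their centre line; the grasp point (between the pads) lies 19 mm behind it; z points along the fingers, y is the direction in which the jaws open and shut (so a half turn about z gives the same grasp; the last joint's range is limited). The gripper opens to 85 mm and grips with 20 to 120 N. Pads are 22 mm wide; open, the fingers measure 114 mm over their backs; the gripper's body (76 mm by 85 mm) begins 54 mm behind the grasp point. The pads swing forward as they close: fully open they stand 13 mm farther back than shut.
Start: joints at [1.192, 0.259, 0.021, 1.334, 0, 1.418], TCP at [0.123, 0.536, 0.207] pointing down, gripper open.
Joint ranges: [-3.04, 3.04], [-0.91, 1.82], [-1.04, 1.36], [-1.92, 1.95], [-1.52, 1.45], [-3.14, 3.14]. Speed limits (rad/s): [2.22, 2.22, 2.79, 3.14, 3.14, 3.14].

INTERFACE

Orientations are given as a unit quaternion [x, y, z, w].
In Python, from cell import env, imaging, ticket gives the robot as it stands.
- The arm moves only by the tool servo_tool, never from a script. Its argument "motion" is a list of rows, each a list of 4 numbers: the shift along the tool's x, y, z in mm, then the turn about the tool's z in degrees. In form: [[x, y, z, turn], ...]. A call has 1 to 5 rows; each row shifts and turns the commanded pose from where the row before left it, along the tool's axes as they then stand; what a row does not reach is not made up. A row lasts 1/12 s, in which the tool goes at most 41.7 mm and 7.16 degrees, less where a joint would pass 70% of its speed; a pose out of reach is approached as far as the arm can. A call is refused whole if a number of a shift passes 41.7 or a number of a turn 7.16, either way. A call with a gripper value outside its range is refused whole. "gripper" is the opening, from 0 (shut) to 1 (fully open), set as the call begins (left out, the last holds). The fingers move at their own pace and stop on an object; "force" is the grip in N (left out, the last holds). Time passes only in rows, so rows that do not move let the fingers close. It gives the time, the measured TCP pose, the force and the opening at its end, in the units of the state.
- env.observe(): the state, without advancing time (a new reading comes with each control period).
- imaging.snapshot(name): name is "scene" or "top" or "wrist"; returns a dict with "image" (384x512x3 uint8, blue, green, red), "range_z" (384x512 float32, m along the optical axis (not along the pixel's ray), 0 where there is no reading), "fx", "fy", "cx", "cy" (pixels), "D" ([k1, k2, p1, p2, k3] as OpenCV has them; the pictures are not rectified), "cam_to_world" (4x4, takes a point from camera to world coordinates); the wrist camera has in their place "tool_from_camera" (4x4, takes a point from camera to tool coordinates, whose origin is the TCP and whose axes are the flange's). Camera axes: x right, y down, z forward; pixel columns grow to the right and rows downward; lengths in m; the calibration is good to about 2 mm. A picture is of the moment at which its call begins: read the wrist's pose just before it.
- ticket.finish_job(): hands the job in, once; it reports no verdict.
The state is a dict: "clock": time; "q": joint angles; "qd": joint speeds; "effort": joint torques, N m; "ee_pos": TCP position; "eef_rot": TCP orientation; "contact_force": force on the tool from outside, world axes, zero at the start; "moment": the same for the moment, N m; "gripper_width": finger opening in m.
Only numpy, scipy, OpenCV 4.12 (cv2) and the standard library are available. Lean on these libraries where they do the work, as an engineer would, in place of code of your own. Each camera call takes 0.05 s, during which the arm holds its last target. There are 200 camera calls.

## Working session

There is one attempt and no reset: what is moved stays moved. The work goes in short steps, Python scripts to look and compute and a tool call to move; the robot and the scene stay as the last step left them, time stands still between calls to the robot, and variables do not carry over. Pictures are saved under pics/ and viewed, about 8 in all and at most 12, crops included, and the job is handed in when it is done.

Besides the shell and the picture viewer there is one more tool, called after ">>>" as a command line: name --pt "numbers of a row" for each row, then --argument value for the rest. servo_tool: Moves the arm, as the interface text tells. Its arguments: {"type":"object","properties":{"motion":{"type":"array"},"gripper":{"type":"number"},"force":{"type":"number"}},"required":["motion"]}

```bash
ls; mkdir -p pics
cat > h.py <<'E'
import numpy as np, cv2
from cell import env, imaging, ticket
from scipy.spatial.transform import Rotation as R
def snap(n):
    s=env.observe(); d=imaging.snapshot(n)
    if n=="wrist":
        T=np.eye(4);T[:3,:3]=R.from_quat(s["eef_rot"]).as_matrix();T[:3,3]=s["ee_pos"]
        d["cam_to_world"]=T@np.array(d["tool_from_camera"])
    return d
def K(d): return np.array([[d["fx"],0,d["cx"]],[0,d["fy"],d["cy"]],[0,0,1.]])
def cloud(d):
    h,w=d["range_z"].shape
    u,v=np.meshgrid(np.arange(w),np.arange(h))
    p=cv2.undistortPoints(np.stack([u,v],-1).reshape(-1,1,2).astype(float),K(d),np.array(d["D"],float)).reshape(h,w,2)
    z=d["range_z"][...,None]
    P=np.concatenate([p*z,z],-1); T=np.array(d["cam_to_world"])
    return P@T[:3,:3].T+T[:3,3]
def ray(d,uv,z):
    p=cv2.undistortPoints(np.array(uv,float).reshape(-1,1,2),K(d),np.array(d["D"],float)).reshape(-1,2)
    T=np.array(d["cam_to_world"]); r=np.c_[p,np.ones(len(p))]@T[:3,:3].T
    return T[:3,3]+r*((z-T[2,3])/r[:,2])[:,None]
E
python3 - <<'E'
from h import *
import pickle
print(env.observe())
for n in("top","scene"):
    d=snap(n); cv2.imwrite(f"pics/{n}0.png",cv2.resize(d["image"],(800,600),interpolation=cv2.INTER_CUBIC)); pickle.dump(d,open(n+"0.pkl","wb"))
    print(n,np.round(d["cam_to_world"],3).tolist(),d["fx"])
E
```

```text
pics
{'clock': 0.0, 'q': array([1.19238817e+00, 2.59168875e-01, 2.07752751e-02, 1.33371388e+00,
       6.67604442e-06, 1.41820034e+00]), 'qd': array([ 1.07364433e-03,  1.11527374e-03,  4.76661449e-06, -4.43449283e-04,
       -1.46301007e-03, -1.41384245e-03]), 'effort': array([ 4.43848021e-04, -5.55642736e+01,  3.44529068e+01,  1.38034308e-02,
       -3.37653346e-04,  4.80587516e-06]), 'ee_pos': array([0.12302716, 0.53574241, 0.20638418]), 'eef_rot': array([ 1.12666334e-01,  9.93632662e-01, -6.31730220e-04, -1.75240372e-04]), 'contact_force': array([ 0.25328155, -0.09320223, -0.11831414]), 'moment': array([ 0.00036032,  0.04775897, -0.01062637]), 'gripper_width': 0.08525612994807259}
top [[0.025, -0.981, 0.191, 0.351], [-1.0, -0.028, -0.013, -0.063], [0.018, -0.19, -0.982, 1.153], [0.0, 0.0, 0.0, 1.0]] 350.0530028709195
scene [[-0.831, 0.477, -0.285, 0.867], [0.556, 0.706, -0.439, 0.414], [-0.008, -0.523, -0.852, 1.017], [0.0, 0.0, 0.0, 1.0]] 382.3569715849683
```

View pics/top0.png

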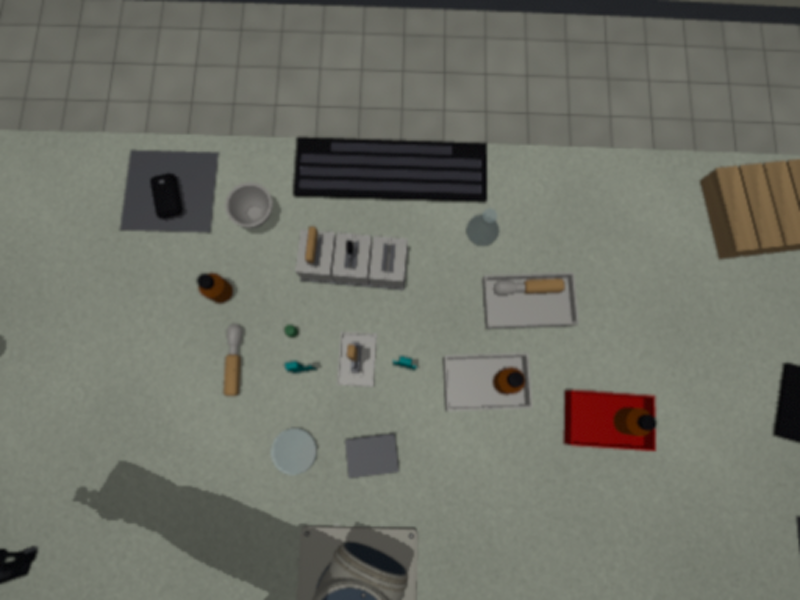

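View pics/scene0.png

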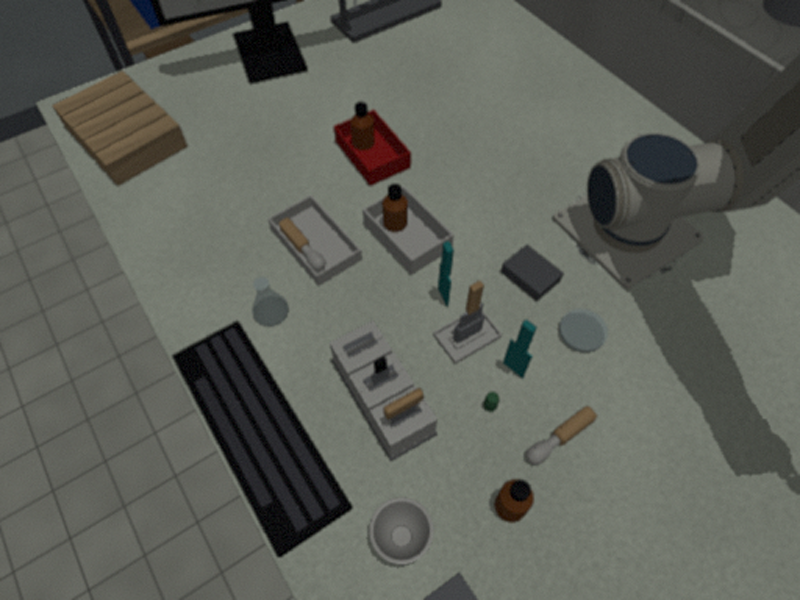

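The top view shows the following, in pixels of the 800x600 picture:
- **Spatula:** a wooden-handled spatula stands in the white drip stand at (356,355). Two turquoise look-alikes at (300,367) and (405,362) are not meant.
- **Rack:** at (352,258). Its empty slot is the -y module at (389,258).
- **Pestle and tray:** loose pestle (233,360), tray (529,300).
- **Bottle and box:** loose bottle (215,288), white box (487,382). The red box (610,420) is a decoy.

Next I'll measure them.

```bash
cat > m.py <<'E'
from h import *
import pickle
D={n:pickle.load(open(n+"0.pkl","rb")) for n in("top","scene")}
rois={"top":dict(spat=(330,325,385,390),pestle=(215,315,250,400),bottle=(190,265,240,305),rack=(295,225,412,290),tray=(478,268,582,335),box=(438,348,535,415)),
"scene":dict(spat=(425,275,505,365),pestle=(520,400,602,470),bottle=(490,475,540,525),rack=(325,325,440,458),tray=(265,195,365,285),box=(358,180,458,272))}
for n,d in D.items():
    C=cloud(d); hsv=cv2.cvtColor(d["image"],cv2.COLOR_BGR2HSV).astype(int); d["C"]=C
    b=C[140:200,20:80] if n=="top" else C[100:140,330:370]
    print(n,"bench z",np.percentile(b[...,2],[5,50,95]).round(4), "zero%",(d["range_z"]==0).mean())
    wood=(hsv[...,0]>8)&(hsv[...,0]<22)&(hsv[...,1]>70)&(hsv[...,2]>95)
    for k,(a,b_,c,e) in rois[n].items():
        m=np.zeros(wood.shape,bool); m[int(b_*.64):int(e*.64),int(a*.64):int(c*.64)]=1
        m&=d["range_z"]>0
        P=C[m]
        print(k,"z pct",np.percentile(P[:,2],[2,25,50,75,90,98]).round(3))
        def rect(Q,t):
            if len(Q)<5: print("  ",t,len(Q));return
            r=cv2.minAreaRect((Q[:,:2]*1000).astype(np.float32)); print("  ",t,len(Q),"c",np.round(r[0],1),"size",np.round(r[1],1),"ang",round(r[2],1),"zmed",Q[:,2].mean().round(4))
        if k=="spat":
            rect(P[P[:,2]>.1],"handle>100"); rect(P[P[:,2]>.16],"top>160"); rect(P[(P[:,2]>.1)&(P[:,2]<.14)],"100-140")
            rect(P[(P[:,2]>.045)&(P[:,2]<.066)],"pocket"); rect(P[(P[:,2]>.006)&(P[:,2]<.066)],"stand")
            Q=C[m&wood]; rect(Q,"wood")
        if k=="pestle":
            rect(P[P[:,2]>.012],"all"); rect(C[m&wood],"wood"); Q=C[m&~wood];rect(Q[Q[:,2]>.015],"head")
        if k=="bottle": rect(P[P[:,2]>.1],"cap"); rect(P[(P[:,2]>.01)],"all")
        if k=="rack": rect(P[(P[:,2]>.06)&(P[:,2]<.09)],"top"); 
        if k=="tray": rect(P[(P[:,2]>.02)&(P[:,2]<.04)],"rim"); rect(P[(P[:,2]>.0)&(P[:,2]<.01)],"floor")
        if k=="box": rect(P[(P[:,2]>.04)&(P[:,2]<.055)],"rim"); rect(P[P[:,2]>.1],"cap")
E
python3 m.py
```

```text
top bench z [-0.0025  0.0012  0.0051] zero% 0.0041656494140625
spat z pct [-0.003  0.001  0.003  0.007  0.017  0.178]
   handle>100 71 c [443.2  17.3] size [13.  42.1] ang 89.7 zmed 0.1583
   top>160 45 c [444.7  17.3] size [13.  22.2] ang 89.7 zmed 0.1779
   100-140 17 c [442.6  15.7] size [11.1 41.8] ang 75.1 zmed 0.1104
   pocket 43 c [444.7  18. ] size [16.  57.2] ang 87.9 zmed 0.057
   stand 332 c [449.5  22.2] size [127.5  95.6] ang 8.0 zmed 0.017
   wood 35 c [445.9  17.7] size [19.7 11.3] ang 2.5 zmed 0.1791
pestle z pct [-0.002  0.001  0.003  0.027  0.033  0.035]
   all 413 c [437.3 273.2] size [141.6  29.8] ang 1.3 zmed 0.0295
   wood 196 c [406.  271.4] size [79.  23.9] ang 2.1 zmed 0.0329
   head 204 c [437.4 273.2] size [141.5  29.8] ang 1.3 zmed 0.0272
bottle z pct [-0.003  0.001  0.003  0.069  0.096  0.113]
   cap 76 c [580.8 315.1] size [25.7 28.4] ang 61.6 zmed 0.1105
   all 325 c [579.5 312.3] size [45.9 53.2] ang 65.5 zmed 0.0731
rack z pct [-0.002  0.005  0.075  0.078  0.084  0.141]
   top 1680 c [650.1  33.4] size [221.   92.4] ang 86.9 zmed 0.0771
tray z pct [-0
[... 1144 characters left out ...]
0271
bottle z pct [-0.002  0.001  0.017  0.074  0.109  0.112]
   cap 139 c [584.5 315.2] size [27.5 28.2] ang 57.9 zmed 0.1099
   all 527 c [586.2 315.6] size [48.7 53.3] ang 21.2 zmed 0.0747
rack z pct [-0.002  0.001  0.007  0.077  0.081  0.139]
   top 2239 c [652.2  31.3] size [222.   90.8] ang 86.4 zmed 0.0768
tray z pct [-0.002  0.002  0.004  0.016  0.035  0.039]
   rim 821 c [ 548.6 -347.2] size [172.3 198.8] ang 3.6 zmed 0.0319
   floor 2228 c [ 576.9 -365.1] size [252.6 222.8] ang 57.8 zmed 0.0036
box z pct [-0.002  0.002  0.005  0.035  0.065  0.142]
   rim 408 c [ 405.8 -250.8] size [113.1 175.6] ang 2.7 zmed 0.0481
   cap 210 c [ 424.6 -188.8] size [243.2  29.4] ang 81.1 zmed 0.1337
```

Run:
```python
from h import *
import pickle
t=pickle.load(open("top0.pkl","rb"))["image"];s=pickle.load(open("scene0.pkl","rb"))["image"]
a=cv2.resize(t[145:260,180:275],None,fx=4.2,fy=4.2,interpolation=cv2.INTER_CUBIC)[:480]
b=cv2.resize(s[145:300,200:355],None,fx=3.1,fy=3.1,interpolation=cv2.INTER_CUBIC)[:480,:400]
cv2.imwrite("pics/crop.png",np.hstack([a[:480,:399],b]))
```

```text
(no output)
```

View pics/crop.png

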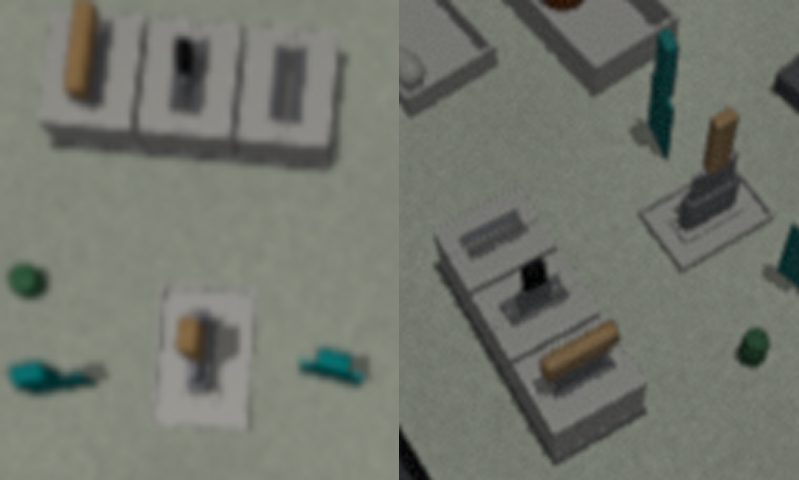

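The crop confirms the wooden spatula in the white stand, with the turquoise ones on either side. The rack's -y slot is empty; the other two hold a wooden scraper and a black blade. I'll move the wrist over the stand and rack to refine the measurements.

```bash
cat > go.py <<'E'
import sys
from h import *
def go(x,y,z,phi):
    s=env.observe(); M=R.from_quat(s["eef_rot"]).as_matrix()
    cur=np.degrees(np.arctan2(M[1,1],M[0,1])); t=(phi-cur+90)%180-90   # world ccw turn = -tool turn
    a=np.radians(cur+t); yt=np.array([np.cos(a),np.sin(a),0]); xt=np.cross(yt,[0,0,-1.])
    d=(np.array([x,y,z])-s["ee_pos"])*1000
    print("t",round(s["clock"],2),"ee",s["ee_pos"].round(4),"phi",cur.round(2),"tilt",np.degrees(np.arccos(-M[2,2])).round(2),"F",s["contact_force"].round(1),"w",round(s["gripper_width"],4))
    print(" turn tool-z",round(-t,2),"shift x,y,z",(d@xt).round(1),(d@yt).round(1),(-d[2]).round(1))
if __name__=="__main__": go(*map(float,sys.argv[1:5]))
E
python3 go.py .45 .02 .30 88.5
python3 - <<'E'
from h import *
d=imaging.snapshot("wrist");print(np.round(d["tool_from_camera"],3).tolist(),d["fx"])
E
```

```text
t 0.1 ee [0.123  0.5358 0.2064] phi 77.06 tilt 0.07 F [-0.2  0.2  0.3] w 0.0853
 turn tool-z -11.44 shift x,y,z -340.4 -507.0 -93.6
[[0.0, -0.952, -0.306, 0.078], [1.0, 0.0, -0.0, 0.0], [0.0, -0.306, 0.952, -0.167], [0.0, 0.0, 0.0, 1.0]] 273.70904205854185
```

>>> servo_tool --pt "0 0 -10 -5.7" --pt "0 0 -10 -5.7" --pt "-22.5 -33.5 -5 0" --pt "-22.5 -33.5 -5 0" --pt "-22.5 -33.5 -5 0" --gripper 0.4

```text
clock: 0.57
ee_pos: [0.188, 0.4326, 0.2416]
eef_rot: [0.012, 1.0, -0.0, -0.0]
contact_force: [0.6, 0.4, 0.2]
gripper_width: 0.0344
```

>>> servo_tool --pt "-22.5 -33.5 -5 0" --pt "-22.5 -33.5 -5 0" --pt "-22.5 -33.5 -5 0" --pt "-22.5 -33.5 -5 0" --pt "-22.5 -33.5 -5 0"

```text
clock: 0.98
ee_pos: [0.2962, 0.2615, 0.2672]
eef_rot: [0.013, 1.0, 0.0, 0.0]
contact_force: [0.6, 0.7, -0.4]
gripper_width: 0.0343
```

>>> servo_tool --pt "-22.5 -33.5 -5 0" --pt "-22.5 -33.5 -5 0" --pt "-22.5 -33.5 -5 0" --pt "-22.5 -33.5 -5 0" --pt "-22.5 -33.5 -5 0"

```text
clock: 1.4
ee_pos: [0.4043, 0.0909, 0.2923]
eef_rot: [0.013, 1.0, 0.0, 0.0]
contact_force: [-0.2, 1.3, -0.8]
gripper_width: 0.0341
```

>>> servo_tool --pt "-22 -33 -5 0" --pt "0 0 0 0" --pt "0 0 0 0"

```text
clock: 1.65
ee_pos: [0.4258, 0.0574, 0.2965]
eef_rot: [0.016, 1.0, 0.0, -0.001]
contact_force: [0.7, 0.7, 0.1]
gripper_width: 0.0343
```

```bash
python3 go.py .45 .02 .30 88.5
python3 - <<'E'
from h import *
import pickle
d=snap("wrist"); pickle.dump(d,open("w0.pkl","wb"))
cv2.imwrite("pics/w0.png",cv2.resize(d["image"],(800,600),interpolation=cv2.INTER_CUBIC))
E
```

```text
t 1.65 ee [0.4258 0.0574 0.2965] phi 88.21 tilt 0.06 F [0.7 0.7 0.1] w 0.0343
 turn tool-z -0.29 shift x,y,z -25.2 -36.8 -3.5
```

View pics/w0.png

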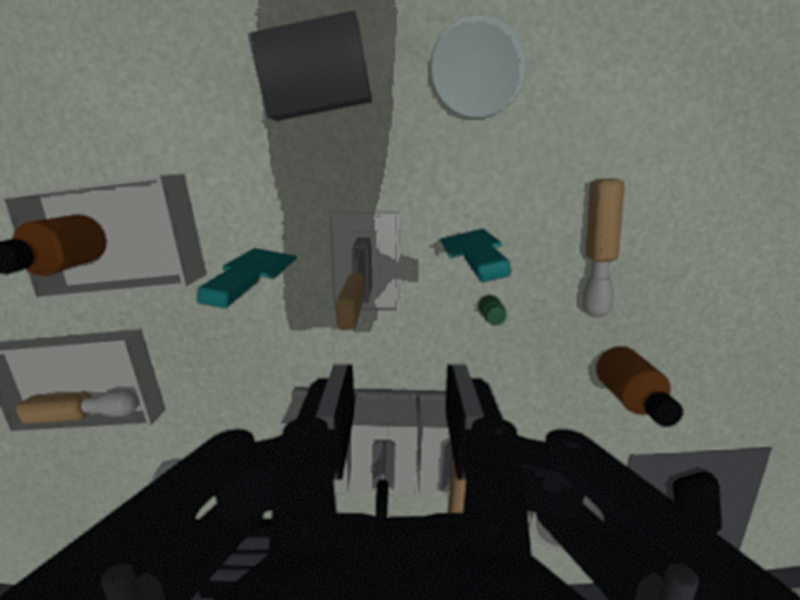

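The wrist view shows the spatula handle at (350,300) in the stand. The pestle is at (605,245), the bottle at (640,385), the box at (105,240) and the tray at (80,380). I'll now combine the handle, stand and slot measurements.

Run:
```python
from h import *
import pickle
def rect(Q,t):
    r=cv2.minAreaRect((Q[:,:2]*1000).astype(np.float32)); print(t,len(Q),"c",np.round(r[0],1),"mean",(Q.mean(0)*1000).round(1),"size",np.round(r[1],1),"ang",round(r[2],1))
w=pickle.load(open("w0.pkl","rb"));C=cloud(w)
C2=C[int(205*.64):int(340*.64),int(320*.64):int(400*.64)].reshape(-1,3)
print("bench",np.median(C[150:190,290:340,2]) if 0 else np.median(C[60:100,350:400,2]))
for lo,hi in((.1,.12),(.12,.14),(.14,.16),(.16,.174),(.175,.19),(.05,.07),(.008,.018)):
    Q=C2[(C2[:,2]>lo)&(C2[:,2]<hi)]
    if len(Q)>6: rect(Q,(lo,hi))
# pestle, bottle from wrist
for n,(a,b,c,e) in dict(pestle=(570,170,640,325),bottle=(590,340,690,430)).items():
    Q=C[int(b*.64):int(e*.64),int(a*.64):int(c*.64)].reshape(-1,3)
    rect(Q[Q[:,2]>(.1 if n=="bottle" else .012)],n)
# empty slot: dark on module top
for n,roi in(("top",(372,238,408,280)),("scene",(335,325,385,365))):
    d=pickle.load(open(n+"0.pkl","rb"));g=cv2.cvtColor(d["image"],cv2.COLOR_BGR2GRAY);C=cloud(d)
    a,b,c,e=[int(v*.64) for v in roi]
    m=np.zeros(g.shape,np.uint8); sub=g[b:e,a:c]; th,_=cv2.threshold(sub,0,255,cv2.THRESH_OTSU); m[b:e,a:c]=(sub<th)*255
    k,l,st,ce=cv2.connectedComponentsWithStats(m)
    for i in range(1,k):
        if st[i,4]>25:
            v,u=np.nonzero(l==i); P=ray(d,np.c_[u,v],.084); rect(P,f"{n} slot th{th} bbox{st[i]}")
            Z=C[v,u]; print("  z pct",np.percentile(Z[:,2],[5,50,95]).round(3))
    # lips: points above .08
    Q=C[b:e,a:c].reshape(-1,3); Q=Q[(Q[:,2]>.0815)&(Q[:,2]<.1)]; rect(Q,n+" lips")
```

```text
bench 0.00012083913210114705
(0.1, 0.12) 54 c [443.8  22.4] mean [440.3  21.1 110.6] size [26.6  9.8] ang 30.6
(0.12, 0.14) 61 c [445.   23.2] mean [440.6  21.5 130.3] size [23.6 10.1] ang 31.7
(0.14, 0.16) 78 c [444.8  23.1] mean [441.8  21.7 150.1] size [23.4  9.9] ang 31.7
(0.16, 0.174) 65 c [444.8  23.2] mean [440.5  21.1 167.4] size [23.6 10.6] ang 32.4
(0.175, 0.19) 249 c [448.2  18.3] mean [447.8  18.6 178. ] size [13.5 23.6] ang 86.9
(0.05, 0.07) 169 c [448.4  18.3] mean [441.9  20.9  57.9] size [16.  57.2] ang 88.9
(0.008, 0.018) 580 c [449.3  18.1] mean [444.6  18.   11.2] size [ 75.3 111.1] ang 88.3
pestle 1651 c [386.4 206. ] mean [431.  266.3  32.4] size [275.8 122.8] ang 51.4
bottle 356 c [467.2 198.2] mean [572.3 302.1 123.8] size [363.4  28.9] ang 44.8
top slot th108.0 bbox[244 156   9  18 141] 141 c [646.8 -41.8] mean [646.8 -42.2  84. ] size [55.6 25.2] ang 1.7
  z pct [0.014 0.081 0.088]
top slot th108.0 bbox[258 158   3  21  37] 37 c [636.5 -76.8] mean [630.4 -78.5  84. ] size [65.2  6.3] ang 1.4
  z pct [-0.001  0.004  0.075]
top lips 66 c [645.3 -46.5] mean [645.4 -42.8  85.3] size [58.2 34.7] ang 1.6
scene slot th92.0 bbox[220 213  21  15 172] 172 c [649.3 -42.3] mean [649.2 -42.   84. ] size [26.3 58.2] ang 85.8
  z pct [0.066 0.08  0.088]
scene slot th92.0 bbox[236 227  10   6  35] 35 c [640.3  -1.9] mean [638.6   2.3  84. ] size [15.2 24.4] ang 56.0
  z pct [0.068 0.148 0.152]
scene lips 86 c [648.  -43.5] mean [648.6 -46.4  85.3] size [25.6 57.4] ang 86.5
```

```bash
python3 go.py .448 .0184 .12 87.2
```

```text
t 1.7 ee [0.425  0.0586 0.2966] phi 88.33 tilt 0.07 F [-0.3 -0.3 -0. ] w 0.034
 turn tool-z 1.13 shift x,y,z -24.9 -39.0 176.6
```

>>> servo_tool --pt "-12.5 -19.5 20 1.1" --pt "-12.5 -19.5 20 0" --pt "0 0 20 0" --pt "0 0 5 0" --pt "0 0 0 0"

```text
clock: 2.12
ee_pos: [0.4472, 0.0206, 0.231]
eef_rot: [0.022, 1.0, 0.0, -0.001]
contact_force: [1.3, -0.1, -0.1]
gripper_width: 0.0339
```

```bash
python3 go.py .448 .0184 .12 87.2;python3 go.py .448 .0184 .12 87.2
python3 - <<'E'
from h import *
snap("wrist")
d=snap("wrist"); C=cloud(d); C=C[(C[...,2]>.174)&(C[...,2]<.185)&(abs(C[...,0]-.448)<.03)&(abs(C[...,1]-.018)<.015)]
print(len(C),cv2.minAreaRect((C[:,:2]*1000).astype(np.float32)), C.mean(0))
E
python3 go.py .448 .0184 .12 87.2
```

```text
t 2.12 ee [0.4472 0.0206 0.231 ] phi 87.44 tilt 0.16 F [ 1.3 -0.1 -0.1] w 0.0339
 turn tool-z 0.24 shift x,y,z -0.9 -2.2 111.0
t 2.12 ee [0.4472 0.0206 0.231 ] phi 87.44 tilt 0.16 F [ 1.3 -0.1 -0.1] w 0.0339
 turn tool-z 0.24 shift x,y,z -0.9 -2.2 111.0
417 ((448.1340637207031, 18.374042510986328), (14.005455017089844, 23.495885848999023), 87.79053497314453) [0.44756118 0.01824699 0.17786276]
t 2.22 ee [0.4483 0.0205 0.233 ] phi 87.46 tilt 0.05 F [ 0.4 -0.6 -0.1] w 0.034
 turn tool-z 0.26 shift x,y,z 0.2 -2.1 113.0
```

>>> servo_tool --pt "0 -2 30 0" --pt "0 0 30 0" --pt "0 0 30 0" --pt "0 0 23 0" --pt "0 0 0 0"

```text
clock: 2.63
ee_pos: [0.4466, 0.0184, 0.1167]
eef_rot: [0.022, 1.0, 0.0, -0.002]
contact_force: [-0.8, 0.3, -0.4]
gripper_width: 0.0341
```

>>> servo_tool --pt "0 0 0 0" --pt "0 0 0 0" --pt "0 0 0 0" --gripper 0 --force 50

```text
clock: 2.88
ee_pos: [0.4496, 0.0175, 0.121]
eef_rot: [0.023, 1.0, -0.0, 0.002]
contact_force: [0.7, 0.4, 4.1]
gripper_width: 0.0131
```

>>> servo_tool --pt "0 0 -5 0" --pt "0 0 -15 0" --pt "0 0 -25 0" --pt "0 0 -25 0" --pt "0 0 -25 0"

```text
clock: 3.3
ee_pos: [0.4483, 0.0174, 0.2163]
eef_rot: [0.023, 1.0, -0.0, 0.001]
contact_force: [1.0, 0.3, -1.9]
gripper_width: 0.0136
```

>>> servo_tool --pt "0 0 -10 0" --pt "0 0 0 0" --pt "0 0 0 0"

```text
clock: 3.55
ee_pos: [0.4487, 0.0173, 0.2248]
eef_rot: [0.023, 1.0, -0.0, 0.001]
contact_force: [0.1, -0.3, -1.7]
gripper_width: 0.0131
```

```bash
python3 - <<'E'
from h import *
import pickle
d=snap("wrist"); pickle.dump(d,open("w1.pkl","wb"));cv2.imwrite("pics/w1.png",d["image"])
C=cloud(d)
for n in("scene","top"):
    d=snap(n);pickle.dump(d,open(n+"1.pkl","wb"));C=cloud(d);m=(abs(C[...,0]-.448)<.04)&(abs(C[...,1]-.018)<.03)&(C[...,2]>.07)&(C[...,2]<.19)
    Q=C[m]; 
    for lo in np.arange(.08,.19,.01):
        q=Q[(Q[:,2]>=lo)&(Q[:,2]<lo+.01)]
        if len(q)>3: print(n,lo.round(2),len(q),(q.min(0)*1000).round(1),(q.max(0)*1000).round(1))
E
python3 go.py .648 -.0426 .215 86.7
```

```text
scene 0.11 16 [426.5  12.3 110.5] [468.5  19.9 119.9]
scene 0.12 30 [422.4  14.7 120.1] [470.7  20.5 129.8]
scene 0.13 29 [424.   14.7 130.6] [469.5  19.8 140. ]
scene 0.14 28 [422.9  12.8 140.5] [471.2  19.4 149.3]
scene 0.15 26 [423.   15.7 150.1] [470.   20.1 160. ]
scene 0.16 30 [421.7  13.5 160.1] [470.2  19.6 169.7]
scene 0.17 32 [423.   12.6 170.1] [471.   18.8 179.9]
scene 0.18 29 [421.9  14.9 180.2] [471.   19.5 189.7]
t 3.7 ee [0.4479 0.0174 0.2232] phi 87.36 tilt 0.08 F [ 0.1 -0.4 -1.8] w 0.0136
 turn tool-z 0.66 shift x,y,z -203.2 -48.4 8.2
```

>>> servo_tool --pt "-24 -5 0 0.7" --pt "-38 -9 0 0" --pt "-38 -9 0 0" --pt "-38 -9 0 0" --pt "-38 -9 0 0"

```text
clock: 4.12
ee_pos: [0.623, -0.0339, 0.2228]
eef_rot: [0.029, 1.0, 0.0, -0.001]
contact_force: [0.4, -0.1, -0.4]
gripper_width: 0.0134
```

>>> servo_tool --pt "-28 -7 0 0" --pt "0 0 0 0" --pt "0 0 0 0" --pt "0 0 0 0"

```text
clock: 4.45
ee_pos: [0.6487, -0.042, 0.2227]
eef_rot: [0.029, 1.0, 0.0, -0.001]
contact_force: [-0.5, 0.2, -0.8]
gripper_width: 0.0137
```

```bash
python3 go.py .649 -.0425 .126 86.7
python3 - <<'E'
from h import *
import pickle
for n in("scene","top"):
    d=snap(n);pickle.dump(d,open(n+"2.pkl","wb"));C=cloud(d);m=(abs(C[...,0]-.648)<.04)&(abs(C[...,1]+.042)<.03)&(C[...,2]>.08)&(C[...,2]<.2)
    Q=C[m]; 
    for lo in np.arange(.08,.2,.01):
        q=Q[(Q[:,2]>=lo)&(Q[:,2]<lo+.01)]
        if len(q)>3: print(n,lo.round(2),len(q),(q.min(0)*1000).round(1),(q.max(0)*1000).round(1))
d=pickle.load(open("scene2.pkl","rb"))["image"][150:300,170:320]
e=pickle.load(open("top2.pkl","rb"))["image"][110:210,180:280]
cv2.imwrite("pics/s2.png",np.hstack([cv2.resize(x,(400,400),interpolation=cv2.INTER_CUBIC) for x in(d,e)]))
E
python3 go.py .649 -.0425 .126 86.7
```

```text
t 4.45 ee [ 0.6487 -0.042   0.2227] phi 86.66 tilt 0.15 F [-0.5  0.2 -0.8] w 0.0137
 turn tool-z -0.04 shift x,y,z -0.3 -0.5 96.7
scene 0.08 106 [613.  -71.2  80.1] [687.7 -12.9  89.2]
scene 0.11 26 [622.1 -45.5 110.4] [670.3 -39.6 119.9]
scene 0.12 25 [625.4 -43.9 120.5] [670.7 -39.8 130. ]
scene 0.13 37 [623.9 -44.3 130.1] [669.8 -38.5 139.6]
scene 0.14 30 [623.3 -45.2 140.1] [670.5 -39.8 149.9]
scene 0.15 34 [622.9 -45.4 150.7] [670.9 -39.4 159.8]
scene 0.16 40 [622.  -43.7 160.2] [670.5 -39.6 169.7]
scene 0.17 29 [626.  -45.8 170.1] [670.2 -39.7 179.8]
scene 0.18 38 [624.6 -44.5 180.1] [670.8 -38.9 189.9]
scene 0.19 31 [623.6 -46.2 190.1] [670.5 -39.3 199.6]
t 4.55 ee [ 0.6485 -0.0417  0.2241] phi 86.68 tilt 0.02 F [ 0.1 -0.2 -0.6] w 0.013
 turn tool-z -0.02 shift x,y,z -0.6 -0.8 98.1
```

View pics/s2.png

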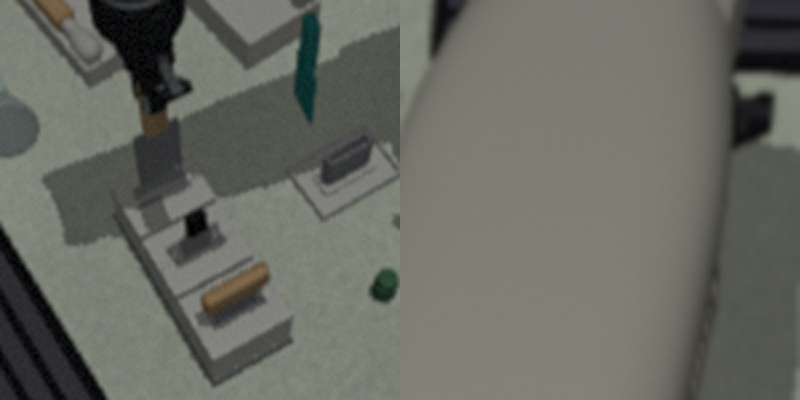

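The scene crop shows the blade at (160,165) directly over the empty slot. I'll descend while watching the force.

>>> servo_tool --pt "-1 -0.6 15 0" --pt "0 0 15 0" --pt "0 0 10 0" --pt "0 0 8 0" --pt "0 0 0 0"

```text
clock: 4.97
ee_pos: [0.6492, -0.0424, 0.1748]
eef_rot: [0.029, 1.0, 0.0, -0.001]
contact_force: [0.5, -0.1, -0.9]
gripper_width: 0.013
```

>>> servo_tool --pt "0 0 8 0" --pt "0 0 8 0" --pt "0 0 8 0" --pt "0 0 8 0" --pt "0 0 0 0"

```text
clock: 5.38
ee_pos: [0.6496, -0.0427, 0.1419]
eef_rot: [0.029, 1.0, 0.0, -0.001]
contact_force: [-0.6, 0.0, -1.5]
gripper_width: 0.0135
```

>>> servo_tool --pt "0 0 5 0" --pt "0 0 5 0" --pt "0 0 4 0" --pt "0 0 2 0" --pt "0 0 0 0"

```text
clock: 5.8
ee_pos: [0.6502, -0.0428, 0.1275]
eef_rot: [0.029, 1.0, 0.0, -0.0]
contact_force: [0.6, 0.3, -1.0]
gripper_width: 0.0132
```

>>> servo_tool --pt "0 0 1 0" --pt "0 0 1 0" --pt "0 0 0 0"

```text
clock: 6.05
ee_pos: [0.6506, -0.0428, 0.1271]
eef_rot: [0.029, 1.0, -0.0, 0.001]
contact_force: [-1.4, 0.4, 3.8]
gripper_width: 0.0132
```

>>> servo_tool --pt "0 0 1 0" --pt "0 0 0 0" --pt "0 0 0 0"

```text
clock: 6.3
ee_pos: [0.6508, -0.0428, 0.127]
eef_rot: [0.029, 1.0, -0.0, 0.001]
contact_force: [-2.6, 0.5, 9.6]
gripper_width: 0.0135
```

>>> servo_tool --pt "0 0 1 0" --pt "0 0 0 0" --pt "0 0 0 0"

```text
clock: 6.55
ee_pos: [0.6512, -0.0429, 0.127]
eef_rot: [0.029, 1.0, -0.0, 0.002]
contact_force: [-3.4, -0.2, 16.5]
gripper_width: 0.0132
```

```bash
python3 - <<'E'
from h import *
import pickle
d=snap("scene");pickle.dump(d,open("scene3.pkl","wb"));C=cloud(d);m=(abs(C[...,0]-.648)<.045)&(abs(C[...,1]+.042)<.03)&(C[...,2]>.08)&(C[...,2]<.2)
Q=C[m]
for lo in np.arange(.08,.2,.005):
        q=Q[(Q[:,2]>=lo)&(Q[:,2]<lo+.005)]
        if len(q)>1: print(lo.round(3),len(q),(q.min(0)*1000).round(1),(q.max(0)*1000).round(1))
E
python3 go.py .649 -.0425 .126 86.7
```

```text
0.08 50 [604.6 -70.4  80. ] [689.1 -14.4  85. ]
0.085 33 [623.1 -55.5  85.2] [676.8 -30.9  89.7]
0.09 18 [626.3 -45.8  90.1] [672.  -30.2  94.2]
0.095 10 [626.  -45.3  95. ] [671.8 -41.4  99.8]
0.1 19 [625.5 -48.9 100.3] [671.3 -40.7 105. ]
0.105 5 [625.  -42.2 105.1] [653.6 -36.6 109.4]
0.11 9 [641.1 -40.3 110.3] [661.  -35.6 114.6]
0.115 6 [646.3 -44.5 115.5] [661.1 -37.2 119.7]
0.12 10 [641.2 -44.8 120.1] [660.6 -35.3 124.1]
0.125 9 [640.6 -44.4 125.6] [660.3 -35.9 129.9]
0.13 8 [640.1 -49.5 130.3] [660.1 -36.2 134.3]
0.135 6 [639.7 -41.2 135.1] [661.3 -36.  139.4]
0.14 2 [659.9 -46.7 140.9] [660.9 -38.2 141.6]
0.145 2 [660.4 -46.8 145.5] [660.8 -40.5 149.8]
0.155 5 [659.1 -52.3 155.7] [661.6 -31.3 159.9]
0.16 6 [657.  -53.6 160.4] [662.2 -25.4 164.7]
0.165 5 [658.2 -43.8 165.5] [662.1 -27.9 169.8]
0.17 7 [660.  -57.7 171.5] [661.8 -31.  174.7]
0.175 5 [658.5 -57.9 175.8] [661.3 -30.8 179.9]
0.18 7 [657.9 -56.2 180.3] [662.  -31.3 183.3]
0.19 4 [657.8 -61.9 191.7] [663.4 -25.  194.7]
0.195 6 [660.3 -60.  195.1] [664.1 -23.9 199.9]
t 6.6 ee [ 0.6512 -0.043   0.127 ] phi 86.66 tilt 0.25 F [-3.3  0.4 16.9] w 0.0132
 turn tool-z -0.04 shift x,y,z 2.2 0.3 1.0
```

The shoulder now sits at about 104 mm, which is the slot floor at 14 mm plus the 90 mm blade, and the force rises. The blade is home, so I'll release.

>>> servo_tool --pt "0 0 -1.5 0" --pt "0 0 -1.5 0" --pt "0 0 0 0"

```text
clock: 6.85
ee_pos: [0.6505, -0.0428, 0.1273]
eef_rot: [0.029, 1.0, -0.0, 0.0]
contact_force: [-0.2, -0.4, -1.0]
gripper_width: 0.0134
```

>>> servo_tool --pt "0 0 0 0" --pt "0 0 0 0" --pt "0 0 -10 0" --pt "0 0 -25 0" --pt "0 0 -35 0" --gripper 0.4

```text
clock: 7.27
ee_pos: [0.6491, -0.0426, 0.1957]
eef_rot: [0.029, 1.0, 0.0, -0.003]
contact_force: [1.6, 0.4, 0.7]
gripper_width: 0.0342
```

>>> servo_tool --pt "0 0 -40 0" --pt "0 0 0 0"

```text
clock: 7.43
ee_pos: [0.6522, -0.0431, 0.2458]
eef_rot: [0.029, 1.0, -0.001, 0.005]
contact_force: [0.1, -0.5, 1.4]
gripper_width: 0.0343
```

```bash
python3 go.py .46 .26 .26 92
python3 - <<'E'
from h import *
print(env.observe()["q"].round(2))
d=snap("scene");C=cloud(d);m=(abs(C[...,0]-.648)<.03)&(abs(C[...,1]+.042)<.02)&(C[...,2]>.09)&(C[...,2]<.195)
Q=C[m]; hi=Q[Q[:,2]>.17];lo=Q[(Q[:,2]<.125)&(Q[:,2]>.11)]
for q in(hi,lo): print(len(q),(q.mean(0)*1000).round(1),"zmax",q[:,2].max(), cv2.minAreaRect((q[:,:2]*1000).astype(np.float32)))
E
```

```text
t 7.43 ee [ 0.6522 -0.0431  0.2458] phi 86.67 tilt 0.63 F [ 0.1 -0.5  1.4] w 0.0343
 turn tool-z -5.33 shift x,y,z 181.5 309.6 -14.2
[-0.19  0.43  0.38  1.51 -0.   -0.14]
68 [649.2 -41.3 181.6] zmax 0.188212560976463 ((648.239501953125, -43.18833923339844), (14.592266082763672, 24.611360549926758), 87.20301055908203)
24 [650.8 -38.4 117.7] zmax 0.12478434582173026 ((650.6387939453125, -38.11164093017578), (8.794002532958984, 24.3624267578125), 61.404083251953125)
```

The spatula stands home, with its top at about 184 mm and upright. Next is the pestle.

>>> servo_tool --pt "0 0 -14 -5.3" --pt "20 34 0 0" --pt "20 34 0 0" --pt "20 34 0 0" --pt "20 34 0 0" --gripper 0.6

```text
clock: 7.9
ee_pos: [0.5644, 0.0914, 0.2504]
eef_rot: [-0.017, 1.0, 0.0, -0.001]
contact_force: [0.1, -0.2, 0.8]
gripper_width: 0.0514
```

>>> servo_tool --pt "20 34 0 0" --pt "20 34 0 0" --pt "20 34 0 0" --pt "20 34 0 0" --pt "20 34 0 0"

```text
clock: 8.32
ee_pos: [0.4584, 0.2581, 0.2508]
eef_rot: [-0.017, 1.0, -0.0, -0.0]
contact_force: [1.4, 0.1, -0.1]
gripper_width: 0.0513
```

>>> servo_tool --pt "0 0 0 0" --pt "0 0 0 0"

```text
clock: 8.48
ee_pos: [0.4586, 0.2584, 0.251]
eef_rot: [-0.019, 1.0, -0.0, -0.0]
contact_force: [-0.2, 0.7, 0.7]
gripper_width: 0.0511
```

```bash
cat > pm.py <<'E'
from h import *
import pickle
snap("wrist");d=snap("wrist");pickle.dump(d,open("w4.pkl","wb")); C=cloud(d); hsv=cv2.cvtColor(d["image"],cv2.COLOR_BGR2HSV).astype(int)
m=(abs(C[...,0]-.437)<.10)&(abs(C[...,1]-.272)<.035)&(C[...,2]>.012)&(C[...,2]<.045)
wood=m&(hsv[...,0]>6)&(hsv[...,0]<24)&(hsv[...,1]>80)
for t,k in(("all",m),("wood",wood)):
    q=C[k]; r=cv2.minAreaRect((q[:,:2]*1000).astype(np.float32)); c,v=np.mean(q,0),np.linalg.svd(q[:,:2]-q[:,:2].mean(0),full_matrices=False)[2][0]
    print(t,len(q),np.round(r[0],1),np.round(r[1],1),round(r[2],2),"pca ang",np.degrees(np.arctan(v[1]/v[0])).round(2),"x",(q[:,0].min()*1000).round(1),(q[:,0].max()*1000).round(1),"ztop",np.percentile(q[:,2],90).round(4))
q=C[(C[...,2]>.10)&(C[...,2]<.125)&(abs(C[...,0]-.583)<.04)&(abs(C[...,1]-.315)<.04)]
if len(q)>10: print("cap",len(q),cv2.minEnclosingCircle((q[:,:2]*1000).astype(np.float32)),q.mean(0))
E
python3 pm.py; python3 go.py .429 .272 .005 92
```

```text
all 1907 [440.3 272.5] [148.5  30.5] 2.07 pca ang 1.52 x 365.7 514.5 ztop 0.0328
wood 1111 [408.2 271.9] [81.5 26.2] 2.2 pca ang 1.26 x 367.3 448.6 ztop 0.033
cap 312 ((584.1732177734375, 315.031005859375), 14.943041801452637) [0.58240556 0.31160867 0.10910843]
t 8.58 ee [0.4601 0.2566 0.2508] phi 91.99 tilt 0.03 F [-0.5 -0.2  0.1] w 0.0511
 turn tool-z -0.01 shift x,y,z 30.5 16.4 245.8
```

>>> servo_tool --pt "14 7.5 30 0" --pt "14 7.5 30 0" --pt "0 0 40 0" --pt "0 0 40 0" --pt "0 0 40 0"

```text
clock: 9.0
ee_pos: [0.4321, 0.2696, 0.0695]
eef_rot: [-0.016, 1.0, 0.0, 0.0]
contact_force: [1.2, 0.3, -0.2]
gripper_width: 0.0517
```

>>> servo_tool --pt "0 0 25 0" --pt "0 0 18 0" --pt "0 0 10 0" --pt "0 0 5 0" --pt "0 0 0 0"

```text
clock: 9.42
ee_pos: [0.4316, 0.2696, 0.0118]
eef_rot: [-0.016, 1.0, -0.0, -0.001]
contact_force: [-0.4, -0.3, 0.4]
gripper_width: 0.051
```

```bash
python3 go.py .4305 .272 .006 92; python3 go.py .559 -.344 .2 93.5
```

```text
t 9.42 ee [0.4316 0.2696 0.0118] phi 91.84 tilt 0.13 F [-0.4 -0.3  0.4] w 0.051
 turn tool-z -0.16 shift x,y,z 1.1 2.4 5.8
t 9.42 ee [0.4316 0.2696 0.0118] phi 91.84 tilt 0.13 F [-0.4 -0.3  0.4] w 0.051
 turn tool-z -1.66 shift x,y,z -89.7 -620.2 -188.2
```

>>> servo_tool --pt "1 2.5 3 -0.2" --pt "0 0 2 0" --pt "0 0 0 0"

```text
clock: 9.67
ee_pos: [0.4307, 0.2734, 0.0083]
eef_rot: [-0.019, 1.0, 0.0, 0.0]
contact_force: [1.1, -1.2, -0.0]
gripper_width: 0.0513
```

>>> servo_tool --pt "0 0 0 0" --pt "0 0 0 0" --pt "0 0 0 0" --pt "0 0 0 0" --gripper 0 --force 60

```text
clock: 10.0
ee_pos: [0.4305, 0.2735, 0.0082]
eef_rot: [-0.019, 1.0, 0.0, 0.0]
contact_force: [0.7, -0.3, 0.8]
gripper_width: 0.003
```

>>> servo_tool --pt "0 0 -5 0" --pt "0 0 -15 0" --pt "0 0 -30 0" --pt "0 0 -40 0" --pt "0 0 -40 0"

```text
clock: 10.42
ee_pos: [0.4296, 0.2731, 0.1395]
eef_rot: [-0.019, 1.0, -0.0, -0.001]
contact_force: [0.6, 0.1, 0.2]
gripper_width: 0.0003
```

>>> servo_tool --pt "0 0 -40 0" --pt "0 0 -30 0" --pt "0 0 0 0"

```text
clock: 10.67
ee_pos: [0.4323, 0.2743, 0.2148]
eef_rot: [-0.019, 1.0, 0.002, 0.005]
contact_force: [0.3, -0.5, 0.4]
gripper_width: 0.0002
```

```bash
python3 - <<'E'
from h import *
s=env.observe();print(s["q"].round(3))
d=snap("scene");C=cloud(d)
x,y,z=s["ee_pos"];m=(abs(C[...,0]-.437)<.11)&(abs(C[...,1]-.272)<.04)&(C[...,2]>z-.02)&(C[...,2]<z+.035)
hsv=cv2.cvtColor(d["image"],cv2.COLOR_BGR2HSV).astype(int); m&=(hsv[...,2]>70)
q=C[m]
for a in np.arange(.36,.52,.02):
    r=q[(q[:,0]>=a)&(q[:,0]<a+.02)]
    if len(r)>3: print(a.round(2),len(r),"z",(np.percentile(r[:,2],[5,95])-z).round(4),"y",r[:,1].min().round(4),r[:,1].max().round(4),r[:,0].min().round(4),r[:,0].max().round(4))
E
python3 go.py .559 -.344 .2 93.5
```

```text
[ 0.401  0.184 -0.057  1.319  0.     0.363]
0.44 6 z [0.0294 0.0336] y 0.2667 0.2802 0.4406 0.443
t 10.72 ee [0.4316 0.2739 0.2117] phi 92.17 tilt 0.37 F [ 1.1  0.4 -0.4] w -0.0001
 turn tool-z -1.33 shift x,y,z -89.4 -624.6 11.7
```

The gripper closed on nothing. I'll look at where the pestle is now.

```bash
python3 pm.py
python3 - <<'E'
from h import *
d=snap("scene");e=pickle=None
import pickle
w=pickle.load(open("w4.pkl","rb"))
cv2.imwrite("pics/p1.png",np.hstack([cv2.resize(d["image"][220:345,290:415],(400,400),interpolation=cv2.INTER_CUBIC),cv2.resize(w["image"],(400,400))]))
E
```

```text
all 2160 [439.5 272.8] [147.1  29.5] 2.09 pca ang 1.5 x 365.8 513.3 ztop 0.0329
wood 1319 [407.3 272.4] [82.6 26.2] 1.78 pca ang 1.69 x 365.8 448.4 ztop 0.0331
```

View pics/p1.png

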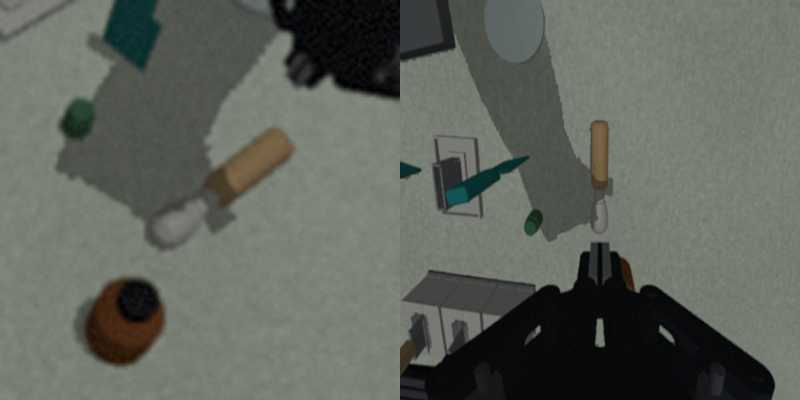

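The pestle is unmoved: head at (180,225) and handle at (255,165) in the left crop. I'll check where the fingertips really are, using the scene and top clouds.

Run:
```python
from h import *
s=env.observe();print(s["ee_pos"].round(4),s["clock"],s["gripper_width"])
for n in("scene","top"):
    d=snap(n);C=cloud(d);m=(abs(C[...,0]-.43)<.12)&(abs(C[...,1]-.274)<.1)&(C[...,2]>.1)&(C[...,2]<.32)
    q=C[m];print(n,len(q))
    for a in np.arange(.15,.31,.01):
        r=q[(q[:,2]>=a)&(q[:,2]<a+.01)]
        if len(r)>2: print(a.round(2),len(r),(r.min(0)*1000).round(0),(r.max(0)*1000).round(0))
```

```text
[0.4298 0.2731 0.2072] 10.8667 9.624848711657428e-05
scene 615
0.23 10 [435. 267. 235.] [441. 283. 240.]
0.24 29 [423. 258. 240.] [441. 286. 250.]
0.25 35 [429. 259. 250.] [441. 286. 260.]
0.26 22 [432. 260. 260.] [441. 286. 270.]
0.27 47 [422. 249. 270.] [444. 302. 280.]
0.28 149 [419. 235. 280.] [444. 309. 290.]
0.29 76 [419. 228. 290.] [447. 318. 300.]
0.3 126 [421. 216. 300.] [448. 325. 310.]
top 62
0.25 3 [419. 265. 251.] [423. 265. 259.]
0.27 3 [418. 257. 272.] [423. 262. 279.]
0.28 8 [418. 242. 282.] [427. 257. 289.]
0.29 17 [414. 232. 291.] [441. 261. 300.]
0.3 11 [414. 236. 300.] [443. 258. 307.]
```

Run:
```python
from h import *
import pickle
for f in("w4.pkl","w1.pkl","w0.pkl"):
    d=pickle.load(open(f,"rb")); d["cam_to_world"]=d["tool_from_camera"]; C=cloud(d)
    m=(d["range_z"]>0)&(C[...,2]<.02)&(C[...,2]>-.08)&(abs(C[...,0])<.03)&(abs(C[...,1])<.05)
    v,u=np.nonzero(m); q=C[m]; print(f,len(q))
    for a in np.arange(-.06,.02,.01):
        r=q[(q[:,2]>=a)&(q[:,2]<a+.01)]
        if len(r)>2: print(a.round(2),len(r),(r.min(0)*1000).round(0),(r.max(0)*1000).round(0))
    i=d["image"][225:262,240:272]; print(v.min(),u[v.argmin()])
```

```text
w4.pkl 5532
-0.06 489 [  6. -14. -60.] [ 11.  14. -50.]
-0.05 508 [  5. -14. -50.] [ 11.  14. -40.]
-0.04 387 [  5. -14. -40.] [ 11.  14. -30.]
-0.03 19 [ 10.  -6. -30.] [ 10.   6. -28.]
233 244
w1.pkl 8213
-0.06 1827 [-12. -20. -60.] [ 13.  20. -50.]
-0.05 749 [  5. -20. -50.] [ 13.  21. -40.]
-0.04 579 [  5. -20. -40.] [ 14.  20. -30.]
-0.03 218 [  9. -13. -30.] [ 13.  13. -20.]
-0.02 145 [ 10.  -7. -20.] [ 13.   7. -10.]
-0.01 122 [ 10.  -7. -10.] [13.  7. -0.]
0.0 107 [10. -7.  0.] [13.  7. 10.]
0.01 88 [10. -7. 10.] [13.  7. 19.]
200 249
w0.pkl 6004
-0.06 745 [-12. -31. -60.] [ 11.  31. -50.]
-0.05 662 [-12. -31. -50.] [ 11.  31. -40.]
-0.04 493 [-11. -31. -40.] [ 11.  31. -30.]
-0.03 88 [-11. -24. -30.] [ 10.  23. -26.]
233 213
```

Both cameras agree that the real fingertips sit about 28 mm behind the reported TCP. At TCP z = 8 mm they were at 36 mm, above the 33 mm pestle, which explains the empty grasp. I'll descend again with that correction and watch the force.

>>> servo_tool --pt "0 -0.7 20 0" --pt "0 0 35 0" --pt "0 0 40 0" --pt "0 0 40 0" --pt "0 0 35 0" --gripper 0.6

```text
clock: 11.38
ee_pos: [0.429, 0.272, 0.035]
eef_rot: [-0.019, 1.0, -0.0, -0.001]
contact_force: [0.3, -0.8, 0.1]
gripper_width: 0.0509
```

>>> servo_tool --pt "0 0 20 0" --pt "0 0 15 0" --pt "0 0 8 0" --pt "0 0 0 0"

```text
clock: 11.72
ee_pos: [0.4289, 0.272, -0.0072]
eef_rot: [-0.019, 1.0, -0.001, -0.002]
contact_force: [0.2, -0.3, 0.2]
gripper_width: 0.0513
```

```bash
python3 go.py .4305 .2723 -.016 92
```

```text
t 11.72 ee [ 0.4289  0.272  -0.0072] phi 92.16 tilt 0.25 F [ 0.2 -0.3  0.2] w 0.0513
 turn tool-z 0.16 shift x,y,z -1.6 0.2 8.8
```

>>> servo_tool --pt "-1 0 5 0" --pt "0 0 4 0" --pt "0 0 0 0"

```text
clock: 11.97
ee_pos: [0.4316, 0.2728, -0.014]
eef_rot: [-0.019, 1.0, 0.0, 0.0]
contact_force: [-0.2, -0.7, 0.3]
gripper_width: 0.0514
```

>>> servo_tool --pt "0 0 0 0" --pt "0 0 0 0" --pt "0 0 0 0" --gripper 0 --force 60

```text
clock: 12.22
ee_pos: [0.4318, 0.2729, -0.0132]
eef_rot: [-0.019, 1.0, 0.0, 0.001]
contact_force: [-0.5, -1.0, 5.3]
gripper_width: 0.0269
```

>>> servo_tool --pt "0 0 -5 0" --pt "0 0 -15 0" --pt "0 0 -30 0" --pt "0 0 -40 0" --pt "0 0 -40 -4"

```text
clock: 12.63
ee_pos: [0.4304, 0.2723, 0.1173]
eef_rot: [-0.053, 0.999, -0.0, -0.001]
contact_force: [1.3, 0.7, -1.9]
gripper_width: 0.0267
```

>>> servo_tool --pt "0 0 -20 -7" --pt "0 0 -20 -7" --pt "0 0 0 -7" --pt "0 0 0 -7" --pt "0 0 0 -7"

```text
clock: 13.05
ee_pos: [0.4313, 0.2727, 0.1568]
eef_rot: [-0.354, 0.935, -0.0, 0.0]
contact_force: [-0.9, -0.6, -3.3]
gripper_width: 0.0266
```

>>> servo_tool --pt "0 0 0 -7" --pt "0 0 0 -7" --pt "0 0 0 -7" --pt "0 0 0 -7" --pt "0 0 0 -7"

```text
clock: 13.47
ee_pos: [0.4311, 0.2726, 0.1563]
eef_rot: [-0.619, 0.785, 0.0, -0.0]
contact_force: [0.3, -0.2, -1.8]
gripper_width: 0.0267
```

>>> servo_tool --pt "0 0 0 -7" --pt "0 0 0 -7" --pt "0 0 0 -3.4" --pt "0 0 0 0" --pt "0 0 0 0"

```text
clock: 13.88
ee_pos: [0.4312, 0.2726, 0.1562]
eef_rot: [0.728, -0.686, 0.0, 0.0]
contact_force: [0.4, -0.9, -2.5]
gripper_width: 0.0269
```

```bash
python3 go.py .557 -.354 .15 183.5
python3 - <<'E'
from h import *
import pickle
s=env.observe();print(s["q"].round(2))
for n in("top","scene"):
    d=snap(n);C=cloud(d);z0=s["ee_pos"][2]
    m=(abs(C[...,0]-s["ee_pos"][0])<.12)&(abs(C[...,1]-s["ee_pos"][1])<.12)&(C[...,2]>z0-.01)&(C[...,2]<z0+.05)
    hsv=cv2.cvtColor(d["image"],cv2.COLOR_BGR2HSV); m&=hsv[...,2]>70
    q=C[m]
    if len(q)>20: print(n,"pestle",len(q),cv2.minAreaRect((q[:,:2]*1000).astype(np.float32)),(np.percentile(q[:,2],[5,50,95])-z0).round(4), "y",q[:,1].min(),q[:,1].max())
# tray geometry from top0: rim fits per side, using high points
d=pickle.load(open("top0.pkl","rb"));C=cloud(d)
q=C[(C[...,2]>.029)&(C[...,2]<.04)&(abs(C[...,0]-.578)<.07)&(abs(C[...,1]+.343)<.11)]
a=np.radians(3.5);c=np.array([.578,-.343]);L=(q[:,:2]-c)@np.array([[np.cos(a),-np.sin(a)],[np.sin(a),np.cos(a)]])*1000
for i,h,nm in((0,55,"x"),(1,95,"y")):
    for sg in(-1,1):
        k=(abs(L[:,i]-sg*h)<8)&(abs(L[:,1-i])<(80 if i==0 else 40)); l=L[k]; f=np.polyfit(l[:,1-i],l[:,i],1); print(nm,sg,k.sum(),l[:,i].mean().round(1),"slope deg",np.degrees(f[0]).round(2))
E
```

```text
t 13.88 ee [0.4312 0.2726 0.1562] phi -176.57 tilt 0.0 F [ 0.4 -0.9 -2.5] w 0.0269
 turn tool-z -0.07 shift x,y,z 633.1 -87.3 6.2
[ 0.4   0.21 -0.17  1.19 -0.   -1.23]
top pestle 269 ((428.03814697265625, 238.8320770263672), (66.62956237792969, 50.472007751464844), 82.45948028564453) [0.0312 0.0454 0.0489] y 0.2050283156730311 0.2718959944878492
scene pestle 530 ((434.90032958984375, 280.2130432128906), (45.6563606262207, 149.01353454589844), 8.114792823791504) [0.0293 0.0415 0.0468] y 0.20543747644911065 0.3543253684124241
x -1 75 -53.9 slope deg -0.21
x 1 81 52.0 slope deg 0.05
y -1 50 -92.6 slope deg 0.52
y 1 38 93.7 slope deg 0.06
```

>>> servo_tool --pt "0 0 -20 0" --pt "20 -3 -30 0" --pt "36 -5 -10 0" --pt "39 -5.5 0 0" --pt "39 -5.5 0 0"

```text
clock: 14.4
ee_pos: [0.459, 0.1392, 0.217]
eef_rot: [0.729, -0.685, 0.001, -0.001]
contact_force: [1.4, -0.3, -1.6]
gripper_width: 0.0266
```

>>> servo_tool --pt "39 -5.5 0 0" --pt "39 -5.5 0 0" --pt "39 -5.5 0 0" --pt "39 -5.5 0 0" --pt "39 -5.5 0 0"

```text
clock: 14.82
ee_pos: [0.4982, -0.0547, 0.2162]
eef_rot: [0.728, -0.685, 0.0, -0.0]
contact_force: [1.0, -0.3, -1.5]
gripper_width: 0.0268
```

>>> servo_tool --pt "39 -5.5 0 0" --pt "39 -5.5 0 0" --pt "39 -5.5 0 0" --pt "39 -5.5 0 0" --pt "39 -5.5 0 0"

```text
clock: 15.23
ee_pos: [0.5377, -0.2477, 0.2161]
eef_rot: [0.728, -0.686, 0.0, -0.0]
contact_force: [2.1, 0.9, -1.6]
gripper_width: 0.0265
```

>>> servo_tool --pt "37 -5 0 0" --pt "30 -3 0 0" --pt "0 0 0 0" --pt "0 0 0 0"

```text
clock: 15.57
ee_pos: [0.5497, -0.3137, 0.2149]
eef_rot: [0.727, -0.686, -0.001, 0.0]
contact_force: [1.1, 0.7, -2.3]
gripper_width: 0.0266
```

```bash
python3 go.py .5565 -.352 .03 183.5
python3 - <<'E'
from h import *
import pickle
w=snap("wrist");pickle.dump(w,open("w5.pkl","wb"));cv2.imwrite("pics/w5.png",cv2.resize(w["image"],(800,600)))
E
```

```text
t 15.57 ee [ 0.5497 -0.3137  0.2149] phi -176.66 tilt 0.09 F [ 1.1  0.7 -2.3] w 0.0266
 turn tool-z -0.16 shift x,y,z 38.6 -4.5 184.9
```

View pics/w5.png

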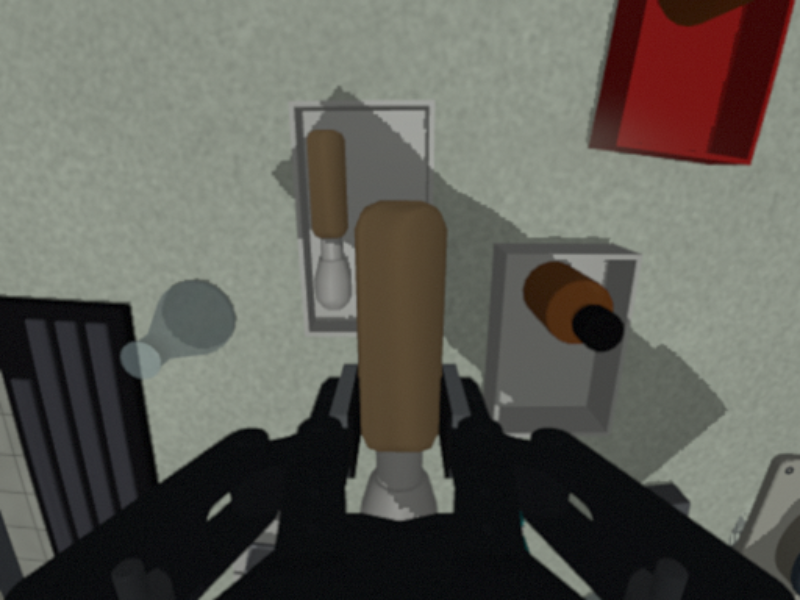

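The wrist view shows the held pestle at (400,330), well aligned with the tray at (365,215) and parallel to the fixed pestle at (330,220). The box is at (565,340). I'll refine both from this depth image.

```bash
python3 - <<'E'
from h import *
import pickle
d=pickle.load(open("w5.pkl","rb"));C=cloud(d)
def fit(c,yaw,hx,hy,z0,z1,nm):
    q=C[(d["range_z"]>0)&(C[...,2]>z0)&(C[...,2]<z1)&(abs(C[...,0]-c[0])<.09)&(abs(C[...,1]-c[1])<.12)]
    a=np.radians(yaw);L=(q[:,:2]-c)@np.array([[np.cos(a),-np.sin(a)],[np.sin(a),np.cos(a)]])*1000
    for i,h in((0,hx),(1,hy)):
        for sg in(-1,1):
            k=(abs(L[:,i]-sg*h)<8)&(abs(L[:,1-i])<(hy-15 if i==0 else hx-10)); l=L[k]
            if k.sum()>8: print(nm,"xy"[i],sg,k.sum(),np.percentile(l[:,i],[5,50,95]).round(1),"slope",np.degrees(np.polyfit(l[:,1-i],l[:,i],1)[0]).round(2))
fit(np.array([.5771,-.3425]),3.5,53,93,.031,.04,"tray")
fit(np.array([.4055,-.2500]),3.2,53,83,.046,.056,"box")
q=C[(C[...,2]>.108)&(C[...,2]<.12)&(abs(C[...,0]-.41)<.03)&(abs(C[...,1]+.29)<.03)];print(len(q),cv2.minEnclosingCircle((q[:,:2]*1000).astype(np.float32)))
q=C[(C[...,2]>.026)&(C[...,2]<.045)&(abs(C[...,0]-.60)<.03)&(abs(C[...,1]+.34)<.08)];print("fixed pestle",len(q),cv2.minAreaRect((q[:,:2]*1000).astype(np.float32)))
E
python3 go.py .5565 -.352 .03 183.5
```

```text
tray x -1 180 [-51.5 -49.7 -47.7] slope -0.01
tray x 1 558 [45.4 55.8 58.3] slope 0.93
tray y -1 285 [-95.3 -93.3 -91.8] slope -0.15
tray y 1 90 [90.7 92.6 94.7] slope 0.32
box x -1 399 [-53.9 -50.7 -49.4] slope -0.38
box x 1 353 [52.1 54.4 56.2] slope -0.24
box y -1 272 [-84.5 -82.6 -80.5] slope 0.41
box y 1 126 [80.8 82.4 85.2] slope 0.46
581 ((409.37615966796875, -293.3748474121094), 15.392069816589355)
fixed pestle 2395 ((612.5511474609375, -337.99810791015625), (37.301395416259766, 154.5655517578125), 1.4206708669662476)
t 15.62 ee [ 0.5497 -0.3124  0.2153] phi -176.57 tilt 0.08 F [ 0.3  0.6 -0.8] w 0.0266
 turn tool-z -0.07 shift x,y,z 40.0 -4.4 185.3
```

>>> servo_tool --pt "20 -4.2 10 0" --pt "19.5 -4.2 20 0" --pt "0 0 35 0" --pt "0 0 40 0" --pt "0 0 35 0"

```text
clock: 16.03
ee_pos: [0.5607, -0.3495, 0.0747]
eef_rot: [0.729, -0.685, 0.0, -0.0]
contact_force: [0.1, -0.4, -2.4]
gripper_width: 0.0268
```

>>> servo_tool --pt "0 0 25 0" --pt "0 0 10 0" --pt "0 0 0 0"

```text
clock: 16.28
ee_pos: [0.5599, -0.3489, 0.0391]
eef_rot: [0.729, -0.685, -0.002, 0.0]
contact_force: [0.1, 0.2, -1.5]
gripper_width: 0.0265
```

```bash
python3 go.py .5605 -.352 -.0095 183.5
```

```text
t 16.28 ee [ 0.5599 -0.3489  0.0391] phi -176.39 tilt 0.23 F [ 0.1  0.2 -1.5] w 0.0265
 turn tool-z 0.11 shift x,y,z 3.1 -0.4 48.6
```

>>> servo_tool --pt "3 -0.5 10 0" --pt "0 0 12 0" --pt "0 0 10 0" --pt "0 0 8 0" --pt "0 0 3 0"

```text
clock: 16.7
ee_pos: [0.5615, -0.3538, -0.0025]
eef_rot: [0.729, -0.685, -0.0, -0.0]
contact_force: [-0.7, -0.5, -1.8]
gripper_width: 0.0268
```

>>> servo_tool --pt "0 0 2 0" --pt "0 0 1.5 0" --pt "0 0 0 0"

```text
clock: 16.95
ee_pos: [0.5616, -0.3541, -0.0053]
eef_rot: [0.729, -0.685, 0.0, 0.0]
contact_force: [-0.4, 0.3, -2.9]
gripper_width: 0.0269
```

>>> servo_tool --pt "0 0 2 0" --pt "0 0 0 0"

```text
clock: 17.12
ee_pos: [0.5615, -0.354, -0.0075]
eef_rot: [0.729, -0.685, 0.0, 0.0]
contact_force: [-0.0, -0.2, -1.0]
gripper_width: 0.0264
```

>>> servo_tool --pt "0 0 1.5 0" --pt "0 0 0 0"

```text
clock: 17.28
ee_pos: [0.5615, -0.3539, -0.0091]
eef_rot: [0.729, -0.685, 0.0, -0.0]
contact_force: [-0.3, -1.2, -2.6]
gripper_width: 0.0268
```

>>> servo_tool --pt "0 0 1 0" --pt "0 0 0 0"

```text
clock: 17.45
ee_pos: [0.5615, -0.354, -0.0091]
eef_rot: [0.729, -0.685, 0.0, 0.0]
contact_force: [-2.4, 1.0, 4.7]
gripper_width: 0.0269
```

Contact at the expected height. I'll release with a small opening and lift away.

>>> servo_tool --pt "0 0 0 0" --pt "0 0 0 0" --pt "0 0 -6 0" --pt "0 0 -15 0" --pt "0 0 -30 0" --gripper 0.38

```text
clock: 17.87
ee_pos: [0.56, -0.3527, 0.0386]
eef_rot: [0.729, -0.685, -0.003, 0.0]
contact_force: [-0.2, -1.3, 0.5]
gripper_width: 0.032
```

>>> servo_tool --pt "0 0 -40 0" --pt "0 0 -40 0" --pt "0 0 -40 0" --pt "0 0 -40 0" --pt "0 0 0 0"

```text
clock: 18.28
ee_pos: [0.5634, -0.3554, 0.2105]
eef_rot: [0.729, -0.685, 0.006, -0.0]
contact_force: [0.4, -0.3, 1.0]
gripper_width: 0.0324
```

```bash
python3 - <<'E'
from h import *
import pickle
d=snap("wrist");pickle.dump(d,open("w6.pkl","wb"));C=cloud(d)
hsv=cv2.cvtColor(d["image"],cv2.COLOR_BGR2HSV).astype(int)
m=(d["range_z"]>0)&(C[...,2]>.015)&(C[...,2]<.05)&(abs(C[...,0]-.560)<.024)&(abs(C[...,1]+.345)<.085)
q=C[m];print("pestle",len(q),cv2.minAreaRect((q[:,:2]*1000).astype(np.float32)),np.percentile(q[:,2],[50,95,99]).round(4))
for a in np.arange(-.43,-.26,.025):
    r=q[(q[:,1]>=a)&(q[:,1]<a+.025)]
    if len(r)>3: print(a.round(3),len(r),(np.percentile(r[:,2],95)).round(4),(r[:,0].min()*1000).round(),(r[:,0].max()*1000).round())
cv2.imwrite("pics/w6.png",cv2.resize(d["image"],(800,600)))
E
python3 go.py .584 .315 .2 90
```

```text
pestle 2188 ((562.14697265625, -347.50201416015625), (30.60314178466797, 147.18365478515625), 3.7358551025390625) [0.0349 0.0371 0.0377]
-0.43 291 0.037 552.0 579.0
-0.405 447 0.0373 550.0 578.0
-0.38 422 0.0372 549.0 577.0
-0.355 312 0.0371 549.0 576.0
-0.33 311 0.0338 545.0 573.0
-0.305 370 0.0366 544.0 574.0
-0.28 35 0.0336 549.0 572.0
t 18.33 ee [ 0.5629 -0.355   0.2066] phi -176.43 tilt 0.51 F [-0.1 -0.1 -0.1] w 0.0324
 turn tool-z -86.43 shift x,y,z 21.1 -670.0 6.6
```

View pics/w6.png

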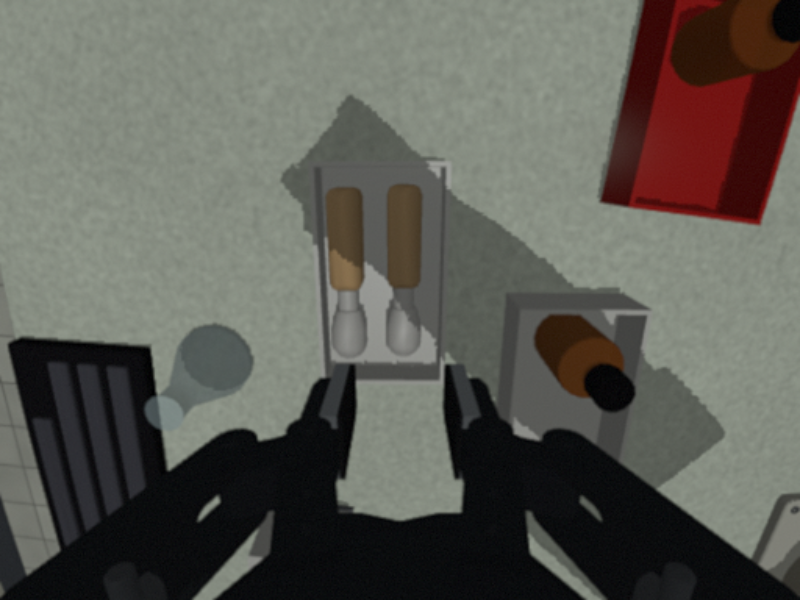

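The loose pestle lies flat at (404,270) beside the fixed one, with its top at 37 mm (floor 4 mm plus 32 mm). Now the bottle: I'll keep the jaw direction and traverse high.

>>> servo_tool --pt "0 0 -25 0" --pt "-25 -2 -25 0" --pt "-39 -3.6 0 0" --pt "-39 -3.6 0 0" --pt "-39 -3.6 0 0" --gripper 0.6

```text
clock: 18.75
ee_pos: [0.565, -0.2102, 0.2504]
eef_rot: [0.728, -0.685, -0.0, 0.0]
contact_force: [0.4, -0.0, 0.5]
gripper_width: 0.0514
```

>>> servo_tool --pt "-39 -3.6 0 0" --pt "-39 -3.6 0 0" --pt "-39 -3.6 0 0" --pt "-39 -3.6 0 0" --pt "-39 -3.6 0 0"

```text
clock: 19.17
ee_pos: [0.5706, -0.0137, 0.2504]
eef_rot: [0.729, -0.685, -0.0, 0.0]
contact_force: [1.0, -0.1, -0.0]
gripper_width: 0.0514
```

>>> servo_tool --pt "-39 -3.6 0 0" --pt "-39 -3.6 0 0" --pt "-39 -3.6 0 0" --pt "-39 -3.6 0 0" --pt "-39 -3.6 0 0"

```text
clock: 19.58
ee_pos: [0.5765, 0.182, 0.2504]
eef_rot: [0.729, -0.685, -0.0, 0.0]
contact_force: [0.3, -1.0, -0.7]
gripper_width: 0.0511
```

>>> servo_tool --pt "-39 -3.6 0 0" --pt "-39 -3.6 0 0" --pt "-20 -2 0 0" --pt "0 0 0 0" --pt "0 0 0 0"

```text
clock: 20.0
ee_pos: [0.5797, 0.2796, 0.2497]
eef_rot: [0.73, -0.684, -0.0, 0.001]
contact_force: [-0.1, -0.6, -0.2]
gripper_width: 0.0512
```

```bash
python3 - <<'E'
from h import *
snap("wrist");d=snap("wrist");C=cloud(d)
q=C[(C[...,2]>.104)&(C[...,2]<.12)&(abs(C[...,0]-.584)<.04)&(abs(C[...,1]-.315)<.04)]
print(len(q),cv2.minEnclosingCircle((q[:,:2]*1000).astype(np.float32)) if len(q) else 0,q.mean(0))
E
python3 go.py .584 .315 .06 183.5
```

```text
468 ((584.5997924804688, 315.2988586425781), 14.82113265991211) [0.58460577 0.31443751 0.11002615]
t 20.1 ee [0.5801 0.2779 0.2505] phi -176.45 tilt 0.06 F [ 1.3 -0.2 -0.9] w 0.0512
 turn tool-z 0.05 shift x,y,z -36.8 -6.2 190.5
```

>>> servo_tool --pt "-18.5 -3.5 20 0" --pt "-18 -3.3 30 0" --pt "0 0 35 0" --pt "0 0 35 0" --pt "0 0 30 0"

```text
clock: 20.52
ee_pos: [0.5844, 0.3138, 0.0989]
eef_rot: [0.728, -0.685, -0.0, 0.001]
contact_force: [0.5, 0.7, -0.8]
gripper_width: 0.051
```

>>> servo_tool --pt "0 0 20 0" --pt "0 0 10 0" --pt "0 0 5 0" --pt "0 0 0 0"

```text
clock: 20.85
ee_pos: [0.585, 0.3144, 0.0658]
eef_rot: [0.728, -0.685, -0.0, 0.0]
contact_force: [0.1, 0.4, -0.3]
gripper_width: 0.0511
```

```bash
python3 go.py .5846 .3152 .058 183.5
```

```text
t 20.85 ee [0.585  0.3144 0.0658] phi -176.51 tilt 0.03 F [ 0.1  0.4 -0.3] w 0.0511
 turn tool-z -0.01 shift x,y,z -0.8 0.3 7.8
```

>>> servo_tool --pt "-0.8 0 5 0" --pt "0 0 3 0" --pt "0 0 0 0"

```text
clock: 21.1
ee_pos: [0.585, 0.3162, 0.0584]
eef_rot: [0.729, -0.685, 0.0, -0.0]
contact_force: [0.1, -0.8, 0.3]
gripper_width: 0.051
```

>>> servo_tool --pt "0 0 0 0" --pt "0 0 0 0" --pt "0 0 0 0" --gripper 0 --force 50

```text
clock: 21.35
ee_pos: [0.5849, 0.3163, 0.0587]
eef_rot: [0.729, -0.685, 0.0, -0.0]
contact_force: [-1.8, 0.7, 3.8]
gripper_width: 0.0286
```

>>> servo_tool --pt "0 0 -5 0" --pt "0 0 -15 0" --pt "0 0 -10 0" --pt "0 0 0 0"

```text
clock: 21.68
ee_pos: [0.5858, 0.3166, 0.0906]
eef_rot: [0.729, -0.685, 0.001, -0.002]
contact_force: [0.0, 0.6, -1.8]
gripper_width: 0.0284
```

```bash
cat > bm.py <<'E'
from h import *
s=env.observe();x,y,z=s["ee_pos"];d=snap("scene");C=cloud(d);hsv=cv2.cvtColor(d["image"],cv2.COLOR_BGR2HSV).astype(int)
m=(abs(C[...,0]-x)<.05)&(abs(C[...,1]-y)<.05)&(hsv[...,0]<20)&(hsv[...,1]>120)&(C[...,2]>.005)
q=C[m]
for a in np.arange(0,.3,.01):
    r=q[(q[:,2]>=a)&(q[:,2]<a+.01)]
    if len(r)>5: print(a.round(2),len(r),((r.min(0)-s["ee_pos"])*1000).round(),((r.max(0)-s["ee_pos"])*1000).round())
E
python3 bm.py; python3 go.py .405 -.2155 .25 183.5
```

```text
0.04 16 [ 15.  -9. -50.] [ 26.  20. -41.]
0.05 18 [  5. -10. -40.] [ 26.  24. -31.]
0.06 16 [  5.   1. -30.] [ 26.  24. -21.]
0.07 15 [  4.   5. -20.] [ 25.  24. -11.]
0.08 11 [ 3.  5. -9.] [24. 25. -1.]
0.09 15 [ 6.  8. -1.] [24. 24.  9.]
0.1 89 [-20. -25.  10.] [23. 24. 19.]
0.11 11 [-6.  9. 20.] [10. 14. 22.]
t 21.73 ee [0.5854 0.3164 0.0893] phi -176.44 tilt 0.14 F [ 0.3  0.1 -2.1] w 0.0284
 turn tool-z 0.06 shift x,y,z 519.9 212.6 -160.7
```

>>> servo_tool --pt "0 0 -25 0" --pt "0 0 -40 0" --pt "0 0 -40 0" --pt "0 0 -40 0" --pt "0 0 -35 0"

```text
clock: 22.15
ee_pos: [0.5844, 0.316, 0.2701]
eef_rot: [0.729, -0.685, 0.0, -0.0]
contact_force: [0.4, -0.4, -1.4]
gripper_width: 0.029
```

>>> servo_tool --pt "20 8 0 0" --pt "36 15 0 0" --pt "36 15 0 0" --pt "36 15 0 0" --pt "36 15 0 0"

```text
clock: 22.57
ee_pos: [0.526, 0.1469, 0.2672]
eef_rot: [0.729, -0.685, -0.0, 0.0]
contact_force: [1.6, -0.3, -1.1]
gripper_width: 0.0285
```

>>> servo_tool --pt "36 15 0 0" --pt "36 15 0 0" --pt "36 15 0 0" --pt "36 15 0 0" --pt "36 15 0 0"

```text
clock: 22.98
ee_pos: [0.4622, -0.0375, 0.2675]
eef_rot: [0.729, -0.685, -0.0, 0.0]
contact_force: [0.9, 0.0, -1.1]
gripper_width: 0.0284
```

>>> servo_tool --pt "36 15 0 0" --pt "36 15 0 0" --pt "36 15 0 0" --pt "20 8 0 0" --pt "0 0 0 0"

```text
clock: 23.4
ee_pos: [0.4171, -0.1706, 0.2673]
eef_rot: [0.727, -0.686, -0.0, 0.001]
contact_force: [-0.0, 0.0, -2.0]
gripper_width: 0.0286
```

```bash
python3 go.py .405 -.2155 .0625 183.3; python3 bm.py
```

```text
t 23.4 ee [ 0.4171 -0.1706  0.2673] phi -176.68 tilt 0.07 F [-0.  0. -2.] w 0.0286
 turn tool-z 0.02 shift x,y,z 44.2 14.7 204.8
0.21 21 [ -2.  -5. -55.] [ 25.  24. -47.]
0.22 42 [-13.  -8. -47.] [ 26.  27. -37.]
0.23 47 [-12.  -6. -37.] [ 26.  26. -28.]
0.24 47 [-12.  -7. -27.] [ 26.  26. -17.]
0.25 42 [-12.  -5. -17.] [26. 26. -8.]
0.26 45 [-10.  -6.  -7.] [26. 26.  3.]
0.27 65 [-18. -10.   3.] [26. 26. 13.]
0.28 105 [-21. -17.  13.] [25. 23. 23.]
0.29 12 [-15.   4.  24.] [ 7. 12. 30.]
```

>>> servo_tool --pt "22 7.5 10 0" --pt "22 7.2 20 0" --pt "0 0 35 0" --pt "0 0 35 0" --pt "0 0 30 0"

```text
clock: 23.87
ee_pos: [0.4061, -0.211, 0.1358]
eef_rot: [0.729, -0.685, -0.0, -0.0]
contact_force: [1.2, -0.6, -1.4]
gripper_width: 0.0284
```

>>> servo_tool --pt "0 0 20 0" --pt "0 0 10 0" --pt "0 0 0 0" --pt "0 0 0 0"

```text
clock: 24.2
ee_pos: [0.4066, -0.2111, 0.1078]
eef_rot: [0.729, -0.684, -0.001, -0.0]
contact_force: [0.5, -0.3, -0.6]
gripper_width: 0.0284
```

```bash
python3 go.py .405 -.2155 .0625 183.3
```

```text
t 24.2 ee [ 0.4066 -0.2111  0.1078] phi -176.38 tilt 0.06 F [ 0.5 -0.3 -0.6] w 0.0284
 turn tool-z 0.32 shift x,y,z 4.3 1.8 45.3
```

>>> servo_tool --pt "4 1.8 10 0" --pt "0 0 14 0" --pt "0 0 10 0" --pt "0 0 5 0" --pt "0 0 0 0"

```text
clock: 24.62
ee_pos: [0.4051, -0.2158, 0.069]
eef_rot: [0.729, -0.685, -0.0, -0.0]
contact_force: [-0.5, 0.5, -2.1]
gripper_width: 0.0285
```

>>> servo_tool --pt "0 0 2 0" --pt "0 0 1 0" --pt "0 0 0 0"

```text
clock: 24.87
ee_pos: [0.4052, -0.2162, 0.0665]
eef_rot: [0.729, -0.685, 0.0, -0.0]
contact_force: [-0.3, 0.3, -2.8]
gripper_width: 0.0284
```

>>> servo_tool --pt "0 0 1.5 0" --pt "0 0 0 0"

```text
clock: 25.03
ee_pos: [0.405, -0.2161, 0.0646]
eef_rot: [0.729, -0.685, 0.0, -0.0]
contact_force: [0.7, 0.4, -2.0]
gripper_width: 0.0285
```

>>> servo_tool --pt "0 0 1.5 0" --pt "0 0 0 0"

```text
clock: 25.2
ee_pos: [0.4049, -0.216, 0.0628]
eef_rot: [0.729, -0.685, -0.0, 0.0]
contact_force: [0.8, -0.2, -1.4]
gripper_width: 0.0284
```

>>> servo_tool --pt "0 0 1 0" --pt "0 0 0 0"

```text
clock: 25.37
ee_pos: [0.405, -0.2164, 0.0627]
eef_rot: [0.729, -0.685, 0.0, 0.0]
contact_force: [-2.1, 0.4, 8.5]
gripper_width: 0.0286
```

>>> servo_tool --pt "0 0 0.5 0" --pt "0 0 0 0"

```text
clock: 25.53
ee_pos: [0.4051, -0.2165, 0.0627]
eef_rot: [0.729, -0.685, 0.001, 0.0]
contact_force: [-4.5, 1.8, 13.1]
gripper_width: 0.0284
```

Contact at the predicted height. I'll relieve the load, release, lift straight up, and clear the tool from the views.

>>> servo_tool --pt "0 0 -1.2 0" --pt "0 0 0 0"

```text
clock: 25.7
ee_pos: [0.405, -0.2162, 0.063]
eef_rot: [0.729, -0.685, 0.0, -0.0]
contact_force: [-0.6, 0.1, -1.4]
gripper_width: 0.0284
```

>>> servo_tool --pt "0 0 0 0" --pt "0 0 0 0" --pt "0 0 0 0" --pt "0 0 -15 0" --pt "0 0 -30 0" --gripper 0.6

```text
clock: 26.12
ee_pos: [0.4034, -0.2149, 0.1056]
eef_rot: [0.729, -0.685, -0.003, 0.0]
contact_force: [-0.6, 0.2, -0.9]
gripper_width: 0.0513
```

>>> servo_tool --pt "0 0 -40 0" --pt "0 0 -40 0" --pt "0 0 -40 0" --pt "0 0 0 0" --pt "0 0 0 0"

```text
clock: 26.53
ee_pos: [0.4058, -0.2168, 0.2297]
eef_rot: [0.729, -0.685, 0.002, -0.0]
contact_force: [0.1, 0.1, -1.2]
gripper_width: 0.0513
```

Run:
```python
from h import *
import pickle
s=env.observe();print(s["clock"],s["ee_pos"],s["contact_force"])
d=snap("scene");w=snap("wrist");t=snap("top")
cv2.imwrite("pics/fin.png",np.hstack([cv2.resize(x["image"],(400,400)) for x in(d,t)]))
C=cloud(w)
for nm,cx,cy in(("new",.405,-.2155),("fixed",.409,-.293)):
    q=C[(C[...,2]>.105)&(C[...,2]<.125)&(abs(C[...,0]-cx)<.03)&(abs(C[...,1]-cy)<.03)]
    if len(q)>5: print(nm,len(q),cv2.minEnclosingCircle((q[:,:2]*1000).astype(np.float32)),np.median(q[:,2]))
C=cloud(d)
q=C[(abs(C[...,0]-.648)<.03)&(abs(C[...,1]+.042)<.02)&(C[...,2]>.17)&(C[...,2]<.2)];print("spat",len(q),q.mean(0).round(4),np.percentile(q[:,2],90))
# bystanders: change between first and last top/scene depth clouds
for n,e in(("scene",d),("top",t)):
    o=pickle.load(open(n+"0.pkl","rb"));A=cloud(o);B=cloud(e)
    for nm,c,r in(("mortar",(.76,.265),.08),("flask",(.70,-.26),.08),("vial",(.5,.16),.05),("t1",(.44,.13),.05),("t2",(.44,-.09),.05)):
        for X,l in((A,"0"),(B,"1")):
            q=X[(np.hypot(X[...,0]-c[0],X[...,1]-c[1])<r)&(X[...,2]>.02)&(X[...,2]<.19)]
            if len(q)>5: print(n,nm,l,len(q),(q.mean(0)*1000).round(1))
```

```text
26.5333 [ 0.40583498 -0.21676417  0.22970488] [ 0.06800352  0.09667661 -1.19843815]
new 610 ((405.0569763183594, -216.73416137695312), 15.051907539367676) 0.11418557203830701
fixed 724 ((409.2922668457031, -292.1473693847656), 14.91658878326416) 0.1141377239234243
spat 68 [ 0.6491 -0.0415  0.1813] 0.18639338026512162
scene mortar 0 1007 [758.8 250.7  45.4]
scene mortar 1 1003 [758.7 250.8  45.3]
scene flask 0 465 [ 729.1 -238.    54.5]
scene flask 1 461 [ 728.9 -237.9   54.5]
scene vial 0 79 [504.  157.2  38. ]
scene vial 1 80 [504.2 157.4  37.7]
scene t1 0 386 [422.8 125.1  97.2]
scene t1 1 384 [422.7 125.2  97. ]
scene t2 0 258 [437.  -77.2 104.8]
scene t2 1 259 [437.1 -77.2 105.1]
top mortar 0 536 [766.9 262.8  45.8]
top mortar 1 523 [766.9 263.3  46. ]
top flask 0 352 [ 716.1 -243.6   54.8]
top flask 1 356 [ 716.4 -243.5   54.3]
top vial 0 54 [497.3 153.9  38.5]
top vial 1 54 [497.3 153.8  38.9]
top t1 0 98 [419.1 120.  124.7]
top t1 1 97 [419.1 120.3 125.7]
top t2 0 84 [430.6 -79.6 131.3]
top t2 1 82 [430.7 -79.3 132.1]
```

View pics/fin.png

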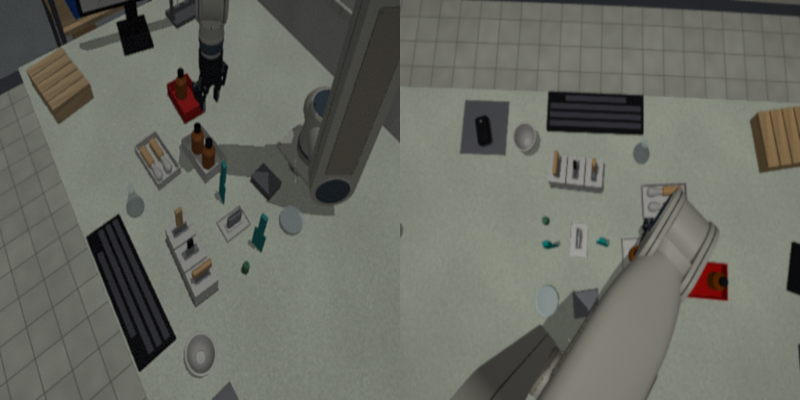

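The final view shows the spatula in the rack at (180,215), both pestles in the tray at (157,155) and both bottles upright in the box at (203,145). Nothing else has moved, so I'm handing in.

```bash
python3 -c "
from cell import ticket; print(ticket.finish_job())"
```

```text
the job is handed in; nothing more can be done
None
```

All three things were put away in the order asked and the job is handed in, at about 27 s on the clock. The hand-in gave no verdict.

**Final checks:**
- **Spatula:** upright in the rack's empty slot. Its top is at about 184 mm and its shoulder at about 104 mm, which matches the blade being fully home.
- **Pestle:** flat in the tray beside the fixed one, with its top at 37 mm. I placed it about 4 mm towards the fixed pestle on purpose, so the fingers cleared the tray wall.
- **Bottle:** upright in the white box. Its cap height matches the fixed bottle's at 114 mm, and it is within about 1–2 mm of where I measured the free place.
- **Everything else:** the mortar, flask, vial and both turquoise look-alikes are within 0.5 mm of where they started. The red box was not touched.

**What failed or disagreed:**
- **Missed grasp:** the first try at the pestle closed on nothing. The cameras showed the real fingertips about 28 mm behind the reported tool point. I corrected for that and the pestle had not moved measurably.
- **Tray position:** the top and wrist cameras disagreed by about 3 mm on the tray's x, so I used a value in between.

The highest contact force I saw was about 17 N.

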